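Put the cover on the instrument housing and draw its latch shut

TASK

Close the open grey housing: take the upright metal cover out of its plywood stand, lean it on the sloped plywood rest to take it again by its black grip bar, hook its tongue under the housing's lip at a tilt and swing the cover down until it lies flat on the rim, never letting it drop. Then hook the latch's claw over the ridge on the cover's edge and swing the lever down past centre until it lies fully home against the housing. Leave the other things on the table where they are.

Things in the scene. Friction and masses are not known exactly. Their poses are not given: they have to be found in the camera images.
- cover: Loose aluminium cover, 0.24 kg: plate 120 (x) x 127 (y -75..52) x 8 (z 0..8) mm; origin on its underside; +y towards the tongue, z out of the face with the black bar. Three round studs, 10 mm across, stand 9 mm below at (0,-62), (-46,-8), (46,-8). Starts upright in the stand, tongue down: y down, z to the stand's +y, latch edge on top at 151 mm, the only edge free to take.
- grip_bar (a point): Middle of the top of the black grip bar on the cover, at cover (0,-8,38) mm. Bar 60 (x) x 14 (y) mm, z 8 to 38: pinch it across y. In the stand it faces the backboard and cannot be reached.
- tongue (a point): Middle of the tongue's end, cover (0,68,0) mm. Tongue 80 wide (x), 4 thick (z 0..4), 16 long (y 52..68).
- keeper (a point): Middle of the keeper ridge's top, cover (0,-72,16) mm; ridge 26 (x) x 6 (y -75..-69) mm, 8 high over the plate.
- case: Fixed open-topped grey sheet housing, 120 (x) x 150 (y) mm outside, walls 5, rim at z = 100 mm, on a foot plate 150 x 140 x 8; origin on the table under its centre; lip at its +y end, draw latch at its -y end. Seated, the cover's studs drop inside the walls with 3 to 4 mm play.
- case_seat (a point): Centre of the rim plane, 100 mm above the table, axes as case. The seated cover's origin lies here and its axes agree with these, within 4 mm.
- case_lip (a point): Middle of the inner edge of the return lip, at case (0,60,113) mm: lip underside 113 mm high, over y 60..75, 5 thick; below it a ledge at z = 100 (y 57..70) and the end wall's inner face at y = 70. The tongue enters under it with the cover tilted 0.3 to 0.55 rad, latch edge high; then the cover swings down on to the rim.
- stand: Fixed plywood stand, 140 (x) x 100 mm; origin on the table under the slot, +y towards its backboard (y 51..59, 110 high). Slot along x, 11 wide, centred on y = 0, floor at 8, walls 56 mm high. The cover lifts straight up out of it.
- rest: Fixed plywood rest, base 130 x 125 mm, origin on the table under its centre. Two rails (16 wide, at x = +-25 mm) slope at 45 degrees, low at +y, with a lip across the foot.
- rest_seat (a point): 72 mm above the rest's origin, axes level as rest. The cover leaning on the rest has its origin here, turned -45 degrees about this x axis: underside on the rails, tongue against the foot lip, black bar upwards, latch edge high. Its uppermost 40 mm stand free beyond the rails.
- lever (a joint): Lever angle: 0 closed (hanging down, at a stop), grows as it swings outwards and up; 1.57 level outwards, 2.75 end of travel. Pivot along case x at case (0,-91,74) mm. Paddle 40 wide, 69 mm long from the pivot, outer face 7 mm off the pivot line. Friction (0.05 N m) holds it where it is left.
- claw (a joint): Claw angle on the lever: 0 as in the closed latch, grows as the claw turns away from the housing. Its lean from upright towards the housing is lever minus claw. Its pivot is on the lever, 13 mm from the lever's pivot towards the paddle's end. Friction 0.025 N m holds it. The head stretches up to 7 mm along the claw against a spring of 6 N/mm.
- claw_tab (a point): Middle of the thumb tab on the claw: 26 (x) x 6 x 20 (along the claw) mm; pinch it across x, it may turn in the grip. In the claw's frame (origin its pivot, z along the claw, y towards the housing) at y = 8, z = 66.5 mm. Axes as the claw's.
- claw_lip (a point): End of the claw's hooking lip, 26 wide, 4 thick, at y = 27.5, z = 45.5 mm in the claw's frame. The crossbar's underside is at z = 52.5 (y -2..29); the lip hangs 7 mm below it and must drop behind the ridge, on the side nearer the cover's middle.
- lever_face (a point): On the lever paddle's outer face, mid-width, 48 mm from the pivot; push here to close. Axes turn with the lever: y into the face, z back to the pivot.
- driver: Bystander: screwdriver, 143 mm, lying between stand and rest.
- wool_cup: Bystander: black cup of brass wool, 65 mm across, 40 high, behind the work.
- glue: Bystander: white bottle with red cap, 25 mm across, 74 high, upright, behind the work.
- tape: Bystander: roll of black tape, 62 mm, 19 high, lying right of the housing.

How it is judged (in metres and radians):
On the way, in this order (a step that is already met when the one before it is completed fails the run):
1. the cover leans on the sloped rest, let go (distance between cover and rest_seat below 0.02 m and angle between cover's own z axis and vertical between 0.68 and 0.9 rad and contact force between the fingers and cover below 0.2 N), for 0.1 s.
2. the tongue is under the housing's lip while the cover is still tilted (y of tongue in the frame of case_seat above 0.061 m and z of tongue in the frame of case_seat between -0.003 and 0.008 m and angle between cover's own z axis and vertical between 0.08 and 0.9 rad), for 0.05 s.
3. the cover lies flat on the rim, tongue under the lip, the latch still open (y of tongue in the frame of case_seat above 0.061 m and z of tongue in the frame of case_seat below 0.004 m and z of keeper in the frame of case_seat below 0.02 m and angle between cover's own z axis and vertical below 0.04 rad and value of joint lever above 0.5 rad), for 0.2 s.
4. the claw's lip is down behind the keeper ridge with the lever still open (y of claw_lip in the frame of cover above -0.07 m and z of claw_lip in the frame of cover below 0.0155 m and value of joint lever above 0.4 rad), for 0.1 s.
At the end, for the whole second after the job is handed in: The cover lies flat on the housing's rim (tilt under 0.04 rad, ridge top no more than 3 mm high) with its tongue at least 1 mm under the lip; the claw's lip is down behind the keeper ridge; the lever is within 0.08 rad of its closed stop; all at rest (y of tongue in the frame of case_seat above 0.061 m and z of tongue in the frame of case_seat below 0.004 m and z of keeper in the frame of case_seat below 0.019 m and angle between cover's own z axis and vertical below 0.04 rad and y of claw_lip in the frame of cover above -0.07 m and z of claw_lip in the frame of cover below 0.0145 m and value of joint lever below 0.08 rad and linear speed of cover below 0.01 m/s); the robot touches nothing.
It fails at once if the cover is let fall (turns faster than 7 rad/s while leaning between 3 and 35 degrees) (angular speed of cover above 7 rad/s and angle between cover's own z axis and vertical between 0.05 and 0.6 rad).
It fails at once if a bystander is moved more than 30 mm (distance of any of driver, wool_cup, glue, tape from where it was at the start of the episode above 0.03 m).
It also fails if it takes over 72 s, if anything falls off the work surface, if the arm or the gripper's body presses on something with over 40 N, if the wrist force passes 120 N, or if a joint passes its speed limit or range.

ROBOT

A 7-joint arm with a two-finger parallel gripper is mounted at the origin on a cart in front of the work surface, level with it; the furniture and walls round the work are solid. World frame = base frame: x ahead of the robot, y to its left, z up, the work surface at z = 0. Lengths are in mm, angles in rad, forces in N, time in s.
With the tool pointing down it reaches from about 350 to 775 mm from the base axis. Payload 3.1 kg.
Tool frame: the origin (TCP) lies midway between the tips of the shut fingers; the grasp point (between the pads) lies grip_point_offset behind it (grip_point_offset is the distance from the TCP to the grasp point, in mm); z points along the fingers, y is the direction in which the jaws open and shut (so a half turn about z gives the same grasp; the last joint's range is limited). The gripper opens to 85 mm and grips with 20 to 120 N. Pads are 22 mm wide; open, the fingers measure 114 mm over their backs; the gripper's body (76 mm by 85 mm) begins 54 mm behind the grasp point. The pads swing forward as they close: fully open they stand 13 mm farther back than shut.
Start: joints at [-1.273, 0.311, 0.014, 1.512, -0.004, 1.319, -0.027], TCP at [183.288, 518.578, 231.304] pointing down, gripper open.
Joint ranges: [-2.7, 2.7], [-0.3, 1.91], [-1.27, 1.3], [0.12, 2.57], [-1.44, 4.58], [0.2, 2.03], [-3.05, 3.05]. Speed limits (rad/s): [2.79, 2.79, 3.14, 3.14, 3.14, 3.14, 3.14].

INTERFACE

Orientations are given as [roll, pitch, yaw] about the fixed x, y, z axes, in that order (R = Rz(yaw) Ry(pitch) Rx(roll)).
In Python, from workcell import * gives the robot as it stands. Calls block until the motion is done:
- move_to(position, orientation): joint-space move of the TCP to a pose.
- movel(position, max_speed=150, orientation=None, until_force=None): straight line of the TCP; orientation=None keeps the orientation; max_speed is the mean speed in mm/s. With until_force (N) it stops when the force on the tool has changed by that much, and returns True; else False.
- move_joints(angles): joint-space move.
- gripper_to(opening): finger opening in mm; the grip force is fixed at half the most; returns when the fingers have stopped.
- wait(seconds).
- inverse_kinematics(position, orientation): joint angles nearest the present ones, or None.
- snapshot(name): name is "scene" or "side" or "wrist"; returns a dict with "pixels" (400x640x3 uint8, red, green, blue), "z_map" (400x640 float32, mm along the optical axis (not along the pixel's ray), 0 where there is no reading), "vertical_fov" (degrees; the focal length in pixels is half the picture's height over the tangent of half this angle, whatever the lens; pixels are square), "cx", "cy" (the principal point, pixels), "R" (3x3) and "t" (3): a world point X has camera coordinates R X + t. Camera axes: x right, y down, z forward; pixel columns grow to the right and rows downward; lengths in mm; the calibration is good to about 2 mm. A picture is of the moment at which its call begins.
A pose or a line that the arm cannot do raises Unreachable and nothing moves.
- hand_in(): hands the job in, once; it reports no verdict.
Readings, each from a call of its own:
- read_time(): time.
- read_joints(): joint angles.
- read_dq(): joint speeds.
- read_effort(): joint torques, N m.
- read_tcp_pos(): TCP position.
- read_tcp_rot(): TCP orientation.
- read_ft_force(): force on the tool from outside, world axes, zero at the start.
- read_moment(): the same for the moment, N m.
- read_grip_width(): finger opening in mm.
Only numpy, scipy, OpenCV 4.12 (cv2) and the standard library are available. Lean on these libraries where they do the work, as an engineer would, in place of code of your own. Each camera call takes 0.05 s, during which the arm holds its last target.

## Working session

There is one attempt and no reset: what is moved stays moved. The work goes in short steps, each a Python script; the robot and the scene stay as the last script left them, time stands still between calls to the robot, and variables do not carry over. Pictures are saved under pics/ and viewed, and the job is handed in when it is done.

```bash
ls; mkdir -p pics; cat > h.py <<'E'
from workcell import *
import numpy as np, cv2
from scipy.spatial.transform import Rotation as Rn
def snap(n,f):
    s=snapshot(n); cv2.imwrite(f'pics/{f}.png',s['pixels'][:,:,::-1]); np.savez(f'pics/{f}.npz',**s); return s
def cloud(s):
    z=s['z_map']; H,W=z.shape; f=H/2/np.tan(np.radians(s['vertical_fov'])/2)
    u,v=np.meshgrid(np.arange(W),np.arange(H))
    C=np.stack([(u-s['cx'])/f*z,(v-s['cy'])/f*z,z],-1)
    P=(C-np.array(s['t']))@np.array(s['R']); P[z<=0]=np.nan; return P
E
python3 - <<'E'
from h import *
for n in ['scene','side','wrist']:
    s=snap(n,n+'0'); print(n,s['vertical_fov'],s['cx'],s['cy'],np.round(s['R'],3).tolist(),np.round(s['t'],1))
print(read_time(),read_joints(),read_tcp_rot(),grip_point_offset)
E
```

```text
pics
scene 52.62676835954002 323.74023807406877 198.78547867550498 [[-0.521, -0.853, 0.012], [-0.375, 0.217, -0.901], [0.766, -0.474, -0.433]] [268.3 334.1 625.4]
side 52.60358358269636 314.3862754397406 206.4650628159019 [[0.828, -0.561, 0.002], [-0.271, -0.402, -0.875], [0.492, 0.724, -0.484]] [-537.5  237.1  877.7]
wrist 65.3054164325444 322.0800017316126 198.94143849643663 [[0.333, 0.943, -0.002], [0.902, -0.318, 0.292], [0.274, -0.099, -0.957]] [-548.5  -37.9  380.8]
0.15 [-1.27270493  0.31154886  0.01398985  1.51269571 -0.0043973   1.31919978
 -0.02720046] [-3.13977342e+00  8.08793715e-05  2.80188192e+00] 18.700000000000003
```

View pics/scene0.png

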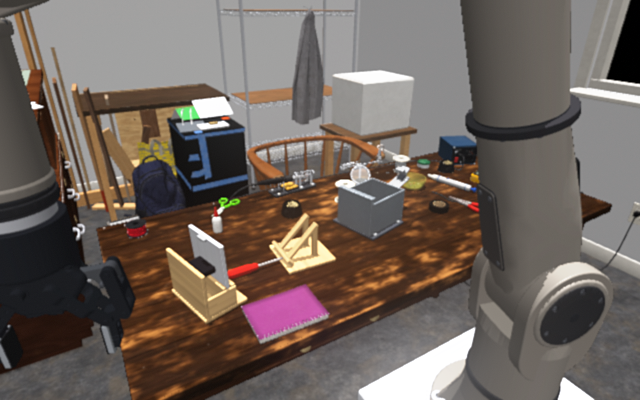

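View pics/side0.png

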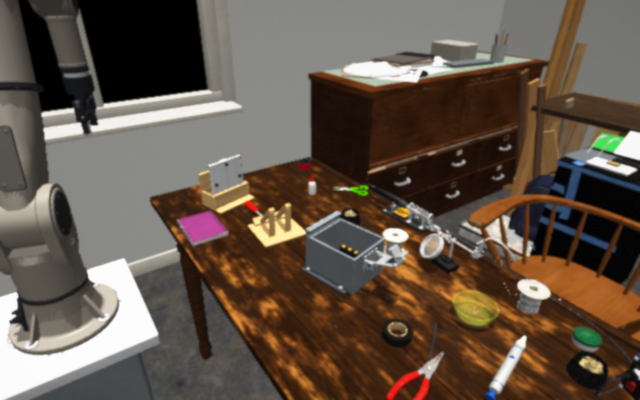

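View pics/wrist0.png

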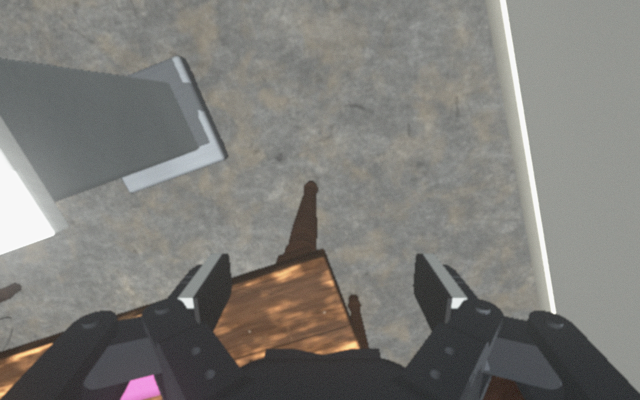

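```bash
python3 - <<'E'
from h import *
a=np.zeros((560,760,3),np.uint8); hm=np.full((560,760),-1.)
col=np.zeros((560,760,3),np.uint8)
# world x 250..800 -> rows(up), y -350..400
for n in ['scene','side']:
    s=dict(np.load(f'pics/{n}0.npz')); P=cloud(s).reshape(-1,3); c=s['pixels'].reshape(-1,3)
    ok=np.isfinite(P[:,0])&(P[:,2]>-15)&(P[:,2]<260); P=P[ok];c=c[ok]
    t=P[(abs(P[:,2])<15)]; print(n,'table z',np.median(t[:,2]), P.min(0),P.max(0))
    # image: col = (y_max - y), row=(x_max-x), 1mm/px
    u=np.round((380-P[:,1])).astype(int); v=np.round(820-P[:,0]).astype(int)
    k=(u>=1)&(u<759)&(v>=1)&(v<559)
    for uu,vv,z,cc in zip(u[k],v[k],P[k,2],c[k]):
        for du in(-1,0,1):
            for dv in (-1,0,1):
                if z>hm[vv+dv,uu+du]: hm[vv+dv,uu+du]=z; col[vv+dv,uu+du]=cc[::-1]
h8=cv2.applyColorMap(np.clip(hm*1.6+10,0,255).astype(np.uint8),cv2.COLORMAP_JET); h8[hm<0]=0
for im in (h8,col):
    for i in range(0,760,100):
        cv2.putText(im,str(380-i),(i,10),0,.35,(255,255,255),1); cv2.line(im,(i,0),(i,559),(90,90,90),1)
    for j in range(20,560,100):
        cv2.putText(im,str(820-j),(0,j),0,.35,(255,255,255),1); cv2.line(im,(0,j),(759,j),(90,90,90),1)
cv2.imwrite('pics/hm.png',h8); cv2.imwrite('pics/col.png',col)
E
```

```text
scene table z 0.2976338511008874 [  -70.76346342 -2056.38010021   -14.98945412] [3167.41917844  702.88237661  259.99918163]
side table z -1.0788635395088555 [-120.88415894 -785.45327639  -14.98918269] [3150.23980817 1234.01737131  259.99803183]
```

View pics/hm.png

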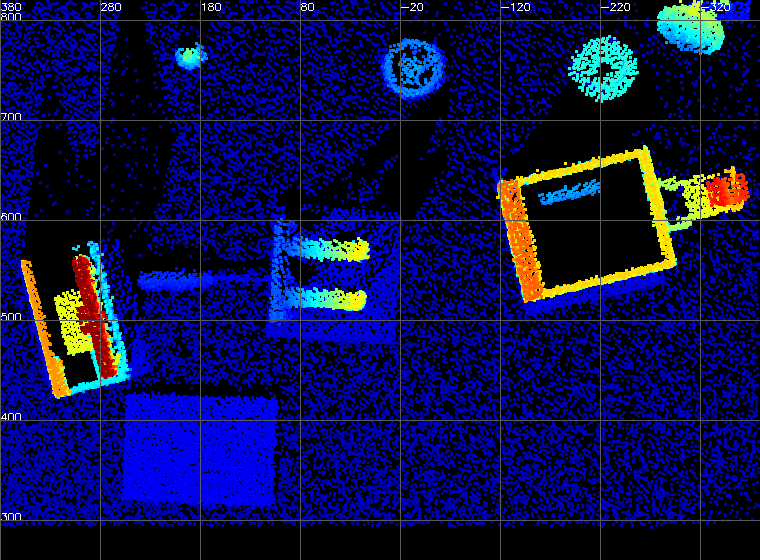

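View pics/col.png

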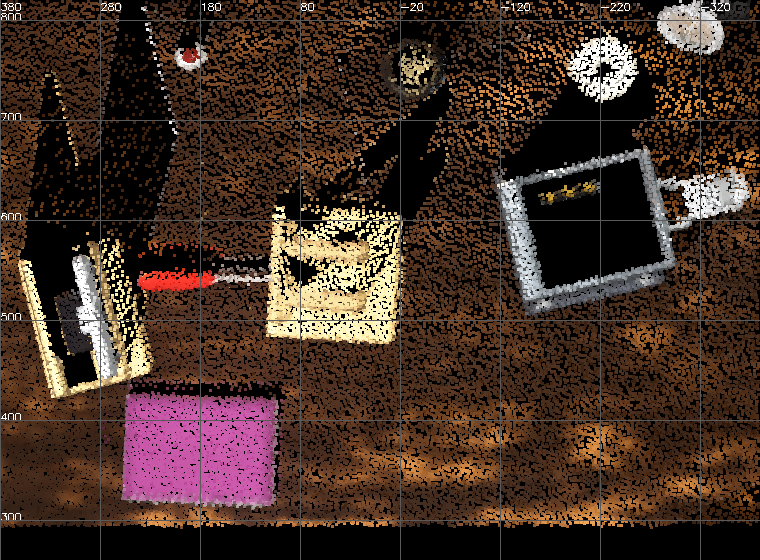

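```bash
cat > fit.py <<'E'
from h import *
def load():
    out=[]
    for n in ['scene','side']:
        s=dict(np.load(f'pics/{n}0.npz')); P=cloud(s).reshape(-1,3); c=s['pixels'].reshape(-1,3).astype(float)
        ok=np.isfinite(P[:,0])&(P[:,0]>280)&(P[:,0]<820)&(abs(P[:,1])<400)&(P[:,2]>-15)&(P[:,2]<220)
        out.append((n,P[ok],c[ok]))
    return out
def rect(Q):
    (c,(w,h),a)=cv2.minAreaRect(Q.astype(np.float32)); return np.round(c,1),round(w,1),round(h,1),round(a,2)
E
python3 - <<'E'
from fit import *
for n,P,c in load():
    def sel(x0,x1,y0,y1,z0,z1):
        k=(P[:,0]>x0)&(P[:,0]<x1)&(P[:,1]>y0)&(P[:,1]<y1)&(P[:,2]>z0)&(P[:,2]<z1); return P[k]
    def line(Q,name):
        m=np.median(Q,0); d=np.linalg.svd(Q[:,:2]-Q[:,:2].mean(0))[2][0]; d*=np.sign(d[0]) if abs(d[0])>.5 else np.sign(d[1])
        perp=(Q[:,:2]-m[:2])@[-d[1],d[0]]; al=(Q[:,:2]-m[:2])@d
        print(n,name,len(Q),'med',m.round(1),'ang',np.arctan2(d[1],d[0]).round(4),'perp',np.percentile(perp,[2,98]).round(1),'al',np.percentile(al,[1,99]).round(1),'mid',(m[:2]+d*(np.percentile(al,1)+np.percentile(al,99))/2).round(1))
    line(sel(430,580,270,310,143,160),'cover top')
    line(sel(420,570,318,362,104,116),'backboard top')
    line(sel(515,650,-165,-115,109,124),'lip top')
    print(n,'case rim all',rect(sel(500,680,-300,-115,92,124)[:,:2]))
    print(n,'table med',np.median(sel(300,760,-100,100,-10,4),0))
    q=sel(470,620,-30,115,4,14); print(n,'rest base',rect(q[:,:2]),np.median(q[:,2]))
    for a,b in((505,538),(558,590)):
        q=sel(a,b,20,90,25,140); line(q,'rail'); A=np.polyfit(q[:,1],q[:,2],1); print('  slope',A)
E
```

```text
scene cover top 244 med [492.9 290.5 150.1] ang 0.2546 perp [-7.8  7.8] al [-50.1  68.1] mid [501.6 292.8]
scene backboard top 234 med [486.1 337.  109.3] ang 0.2519 perp [-4.6  3.3] al [-62.4  74.5] mid [491.9 338.5]
scene lip top 209 med [ 575.6 -137.5  117. ] ang 0.2364 perp [-9.3  5.8] al [-54.8  62.5] mid [ 579.4 -136.6]
scene case rim all (array([ 595.1, -205.2]), 122.0, 157.5, 13.68)
scene table med [ 4.25791721e+02 -1.37813659e+00  1.89612044e-01]
scene rest base (array([546.4,  50.3]), 128.2, 136.1, 89.23) 8.14760271672544
scene rail 387 med [516.3  40.4  58.5] ang 1.4667 perp [-11.5   5. ] al [-20.   48.9] mid [517.8  54.8]
  slope [-0.44950077 80.31674921]
scene rail 294 med [567.6  47.4  61.1] ang 1.4928 perp [-11.4   5.8] al [-26.9  41.7] mid [568.2  54.7]
  slope [-0.72664442 96.75208648]
side cover top 102 med [502.8 286.1 148.1] ang 0.2361 perp [-7.3 12.3] al [-57.1  59.1] mid [503.8 286.3]
side backboard top 19 med [446.  320.2 107.4] ang 0.0173 perp [-1.8  6.7] al [-17.2  12.9] mid [443.9 320.1]
side lip top 194 med [ 576.7 -143.3  116.3] ang 0.2274 perp [-7.2  8. ] al [-54.7  63.3] mid [ 580.9 -142.3]
side case rim all (array([ 597.9, -206.8]), 124.9, 153.7, 13.3)
side table med [423.38548182 -13.32723973  -1.24929818]
side rest base (array([545.9,  41.5]), 124.5, 132.2, 84.36) 6.738982280615901
side rail 117 med [516.3  25.5  58.7] ang 1.5534 perp [-11.7   3.3] al [-5.3 60.3] mid [516.8  53. ]
  slope [-0.49635876 76.47983206]
side rail 71 med [566.   44.7  52.2] ang 1.4781 perp [-10.9   2.6] al [-24.1  36.8] mid [566.5  51. ]
  slope [-0.62000753 82.33555157]
```

```bash
cat >> h.py <<'E'
def rpy(z,y):
    z=np.array(z,float); z/=np.linalg.norm(z); y=np.array(y,float); y-=z*(y@z); y/=np.linalg.norm(y)
    return Rn.from_matrix(np.stack([np.cross(y,z),y,z],1)).as_euler('xyz')
def fr(o,yaw): # frame -> (R,o)
    return Rn.from_euler('z',yaw).as_matrix(), np.array(o,float)
E
cat > poses.py <<'E'
from h import *
ST=fr([505.6,285.2,0],.252); RE=fr([546,50,0],-.01); CA=fr([596,-206,0],.236)
def cov_pose(R,o,c): return R@np.array(c,float)+o
def grasp1(R,o,d=12,x=27,s=1):  # cover pose -> TCP; pinch top edge across z, tool along +y
    # plate mid z=4 ; grasp point at y=-75+d
    return o+R@np.array([x,-75+d+18.7,4.]), rpy(R[:,1],s*R[:,2])
def grasp2(R,o,h=28,s=1):
    return o+R@np.array([0,-8,h-18.7]), rpy(-R[:,2],s*R[:,1])
def Rx(a): return Rn.from_euler('x',a).as_matrix()
def stand_cover(): return ST[0]@Rx(-np.pi/2), ST[1]+np.array([0,0,76.])
def rest_cover(lift=0): return RE[0]@Rx(-np.pi/4), RE[1]+np.array([0,0,72.])
def tilt_cover(th,tong): # tongue point (case frame y,z of cover (0,68,0))
    R=CA[0]@Rx(-th); return R, CA[1]+CA[0]@np.array([0,tong[0],tong[1]])-R@np.array([0,68,0])
P0=np.array([-91.,74.])
def tabpos(L,phi):
    p=P0+13*np.array([-np.sin(L),-np.cos(L)]); return p+8*np.array([np.cos(phi),-np.sin(phi)])+66.5*np.array([np.sin(phi),np.cos(phi)])
def case_pt(yz,x=0): return CA[1]+CA[0]@np.array([x,yz[0],yz[1]])
E
python3 - <<'E'
from poses import *
def t(n,p,o):
    q=inverse_kinematics(list(p),list(o)); print(n,np.round(p,0),None if q is None else np.round(q,2))
for s in(1,-1):
    for x in (27,-27):
        R,o=stand_cover(); t(f'g1 stand s{s} x{x}',*grasp1(R,o,x=x,s=s)); t('  up',*grasp1(R,o+[0,0,130],x=x,s=s))
        R,o=rest_cover(); t('  rest',*grasp1(R,o,x=x,s=s)); t('  rest up',*grasp1(R,o+[0,0,60],x=x,s=s))
    R,o=rest_cover(); t(f'g2 rest s{s}',*grasp2(R,o,s=s));t('   +100',*grasp2(R,o+R[:,2]*100,s=s))
    for th in (.45,0): R,o=tilt_cover(th,(68,2)); t(f' case {th}',*grasp2(R,o,s=s)); t(f' case {th} up',*grasp2(R,o+[0,0,80],s=s))
    for L,phi in((2.5,-.8),(2.5,.2),(1.3,.25)):
        for tl in (0,-.4,.4): t(f' tab {L},{phi} tilt{tl}',case_pt(tabpos(L,phi)),rpy(CA[0]@[0,np.sin(tl),-np.cos(tl)],s*CA[0][:,0]))
E
```

```text
g1 stand s1 x27 [531. 296. 120.] [-0.64  0.51  0.15  1.51 -0.08  1.13  1.35]
  up [531. 296. 250.] [-0.65  0.42  0.18  1.31 -0.07  1.41  1.34]
  rest [573.  21. 106.] [-0.18  0.83  0.88  1.61 -1.17  1.7   2.56]
  rest up [573.  21. 166.] [-0.27  0.82  1.05  1.57 -1.21  1.85  2.51]
g1 stand s1 x-27 [478. 282. 120.] [-0.67  0.41  0.15  1.66 -0.07  1.07  1.32]
  up [478. 282. 250.] [-0.69  0.31  0.18  1.47 -0.05  1.37  1.31]
  rest [519.  22. 106.] [-0.36  0.95  1.22  1.76 -1.28  1.9   2.74]
  rest up [519.  22. 166.] [-0.27  0.7   1.01  1.71 -1.1   1.76  2.57]
g2 rest s1 [546.  51.  84.] [-0.72  0.72  0.27  1.56  0.52  1.32  0.84]
   +100 [547. 122. 155.] [-0.77  0.7   0.23  1.39  0.49  1.54  0.86]
 case 0.45 [ 595. -202.   43.] [-0.3   0.6   0.49  1.76  0.24  0.7   1.73]
 case 0.45 up [ 595. -202.  123.] [-0.33  0.49  0.54  1.7   0.23  0.86  1.8 ]
 case 0 [ 598. -214.   11.] [-0.06  0.74  0.6   1.54 -0.47  1.01  2.47]
 case 0 up [ 598. -214.   91.] [-0.14  0.68  0.73  1.47 -0.47  1.17  2.47]
 tab 2.5,-0.8 tilt0 [ 629. -343.  136.] [ 0.05  0.85  0.89  1.13 -0.63  1.42  1.08]
 tab 2.5,-
[... 1750 characters left out ...]
.82  1.5  -1.97]
 tab 2.5,-0.8 tilt-0.4 [ 629. -343.  136.] [-0.34  0.81  1.12  1.48 -0.52  0.97 -2.15]
 tab 2.5,-0.8 tilt0.4 [ 629. -343.  136.] [ 0.32  1.16  1.12  0.65 -1.15  2.01 -2.05]
 tab 2.5,0.2 tilt0 [ 614. -282.  148.] [-0.16  0.85  1.12  1.27 -0.75  1.45 -2.02]
 tab 2.5,0.2 tilt-0.4 [ 614. -282.  148.] [-0.47  0.73  1.12  1.56 -0.42  0.96 -2.27]
 tab 2.5,0.2 tilt0.4 [ 614. -282.  148.] [ 0.16  1.06  1.12  0.91 -1.06  1.94 -1.99]
 tab 1.3,0.25 tilt0 [ 615. -283.  133.] [-0.16  0.87  1.12  1.29 -0.77  1.43 -2.  ]
 tab 1.3,0.25 tilt-0.4 [ 615. -283.  133.] [-0.47  0.76  1.12  1.58 -0.44  0.94 -2.26]
 tab 1.3,0.25 tilt0.4 [ 615. -283.  133.] [ 0.15  1.07  1.12  0.93 -1.07  1.92 -1.97]
```

```bash
python3 - <<'E'
from poses import *
R,o=stand_cover(); p,e=grasp1(R,o+[0,0,140],x=-27,s=-1)
t=read_time(); move_to(list(p),list(e)); print(read_time()-t, read_tcp_pos(),p,read_joints().round(2))
s=snap('wrist','w1'); P=cloud(s); print(-s['R'].T@s['t'])
E
```

```text
1.5 [477.60697725 283.65985944 259.98331997] [478.45541159 282.34144793 260.3       ] [-0.99  0.34  0.57  1.46 -0.18  1.4  -1.72]
[548.13165573 302.00281302 404.05261608]
```

View pics/w1.png

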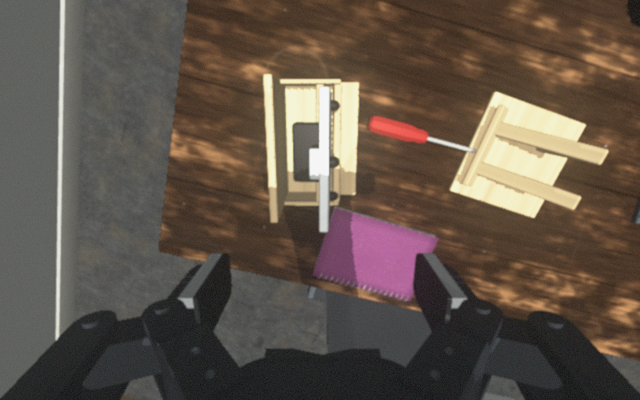

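```bash
python3 - <<'E'
from fit import *
print(read_tcp_pos(),read_dq().round(4))
s=dict(np.load('pics/w1.npz')); P=cloud(s).reshape(-1,3); P=P[np.isfinite(P[:,0])]
def sel(x0,x1,y0,y1,z0,z1):
    k=(P[:,0]>x0)&(P[:,0]<x1)&(P[:,1]>y0)&(P[:,1]<y1)&(P[:,2]>z0)&(P[:,2]<z1); return P[k]
def line(Q,name,yaw):
    d=np.array([np.cos(yaw),np.sin(yaw)]);n=np.array([-d[1],d[0]])
    a=Q[:,:2]@d;b=Q[:,:2]@n
    fit=np.polyfit(a-a.mean(),b,1)
    print(name,len(Q),'z',np.median(Q[:,2]).round(1),'resid ang',fit[0].round(4),'perp',np.percentile(b,[1,50,99]).round(1),'al',np.percentile(a,[.5,99.5]).round(1))
print('table',np.median(sel(380,450,50,250,-15,15)[:,2]))
q=sel(420,580,270,310,143,160); line(q,'cover top',.252); print(rect(q[:,:2]))
q=sel(420,580,318,362,104,116); line(q,'backboard',.252); print(rect(q[:,:2]))
d=np.array([np.cos(.252),np.sin(.252)]);n=np.array([-d[1],d[0]]); print('stand est al',np.array([505.6,285.2])@d,'perp',np.array([505.6,285.2])@n)
q=sel(470,620,-35,125,3,14); print('base',rect(q[:,:2]),np.median(q[:,2]))
q=sel(480,620,80,125,16,40); print('footlip',rect(q[:,:2]),np.median(q[:,2]))
for a,b in((500,542),(552,595)):
    q=sel(a,b,0,85,30,150); print('rail',rect(q[:,:2]))
    # top surface: for bins in y take upper pts
    c=(q[:,0]>np.median(q[:,0])-5)&(q[:,0]<np.median(q[:,0])+5); A=np.polyfit(q[c,1],q[c,2],1); print(A,'z at y=50',np.polyval(A,50), 'x center by y', [np.percentile(q[(q[:,1]>y)&(q[:,1]<y+15),0],[2,98]).round(1) for y in (5,35,65)])
E
```

```text
[477.51630302 283.80955449 259.98261673] [-0.0031  0.0011 -0.0009 -0.0011  0.0018  0.0001 -0.0003]
table 2.4315937360091335
cover top 1761 z 152.0 resid ang -0.0033 perp [144.9 154.8 165.6] al [501.4 618.9]
(array([503.6, 288.7]), 120.0, 23.4, 13.95)
backboard 1373 z 111.0 resid ang -0.0001 perp [199.7 203.2 207.7] al [495.1 631.6]
(array([494.6, 337.8]), 138.5, 8.3, 14.45)
stand est al 560.7431012732901 perp 150.12519566819105
base (array([545.4,  45.6]), 159.1, 147.9, 89.51) 9.247747707517611
footlip (array([550.7,  98.7]), 37.2, 99.4, 89.96) 28.988368361933915
rail (array([522.7,  51.9]), 66.8, 16.2, 86.64)
[ -0.98740375 121.1445248 ] z at y=50 71.77433748262419 x center by y [array([519.4, 528.6]), array([514.6, 529.9]), array([516.4, 531.9])]
rail (array([572.7,  50.6]), 69.5, 16.3, 86.28)
[ -0.99280242 118.63362512] z at y=50 68.99350421508626 x center by y [array([562.8, 578. ]), array([564.3, 579.8]), array([566.1, 581.7])]
```

```bash
cat > ov.py <<'E'
from poses import *
def box(x0,x1,y0,y1,z0,z1):
    c=np.array([[x,y,z] for x in(x0,x1) for y in(y0,y1) for z in(z0,z1)],float)
    e=[(a,b) for a in range(8) for b in range(a+1,8) if bin(a^b).count('1')==1]; return [(c[a],c[b]) for a,b in e]
def rail():
    out=[]
    for x in(-33,-17,17,33):
        out.append((np.array([x,45.,27]),np.array([x,-25.,97])))
    return out
MOD={'stand':box(-70,70,51,59,0,110)+box(-70,70,-5.5,5.5,8,56),'rest':box(-65,65,-62.5,62.5,0,8)+rail(),
 'case':box(-60,60,-75,75,0,100)+box(-60,60,60,75,113,118)+box(-75,75,-70,70,0,8),
 'cover':box(-60,60,-75,52,0,8)+box(-40,40,52,68,0,4)+box(-13,13,-75,-69,8,16)+box(-30,30,-15,-1,8,38)}
def proj(s,X):
    c=s['R']@X+s['t']; f=200/np.tan(np.radians(s['vertical_fov'])/2); return (c[0]/c[2]*f+s['cx'],c[1]/c[2]*f+s['cy'])
def overlay(f,out,items,crop,k=4,cols=((0,0,255),(255,0,0),(0,255,0))):
    s=dict(np.load(f'pics/{f}.npz')); x0,y0,x1,y1=crop
    im=cv2.resize(s['pixels'][y0:y1,x0:x1,::-1],None,fx=k,fy=k,interpolation=cv2.INTER_CUBIC)
    for i,(m,R,o) in enumerate(items):
        for a,b in MOD[m]:
            p=[proj(s,R@v+o) for v in(a,b)]; p=[(int((u-x0+.5)*k),int((v-y0+.5)*k)) for u,v in p]
            cv2.line(im,p[0],p[1],cols[i%3],1,cv2.LINE_AA)
    cv2.imwrite(f'pics/{out}.png',im)
E
python3 - <<'E'
from ov import *
d=np.array([np.cos(.252),np.sin(.252)]);n=np.array([-d[1],d[0]])
so=np.r_[560.2*d+148.8*n,0]; print(so)
ST=fr(so,.252); RE=fr([547.7,46.5,0],-.062)
cv=(ST[0]@Rx(-np.pi/2),ST[1]+[0,0,76]-ST[0][:,1]*4)
it=[('stand',*ST),('rest',*RE),('cover',*cv)]
overlay('w1','ov_w1',it,(250,60,450,250),4); overlay('w1','ov_w1r',[it[1]],(440,80,620,230),4)
overlay('scene0','ov_sc',it,(155,210,345,330),4); overlay('side0','ov_si',it,(185,145,325,255),5)
E
```

```text
[505.40447821 283.78124217   0.        ]
```

View pics/ov_w1.png

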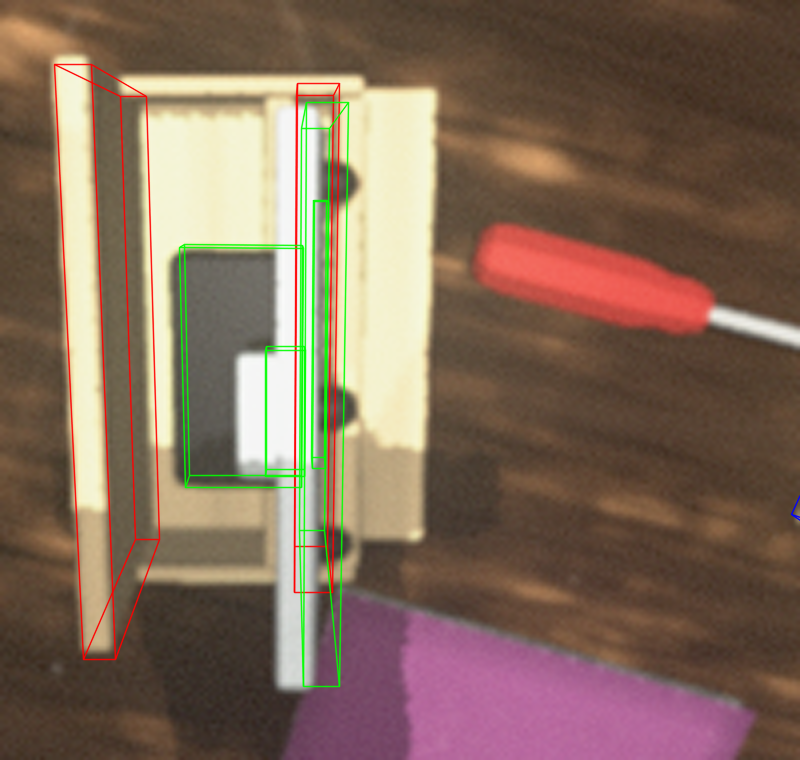

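View pics/ov_w1r.png

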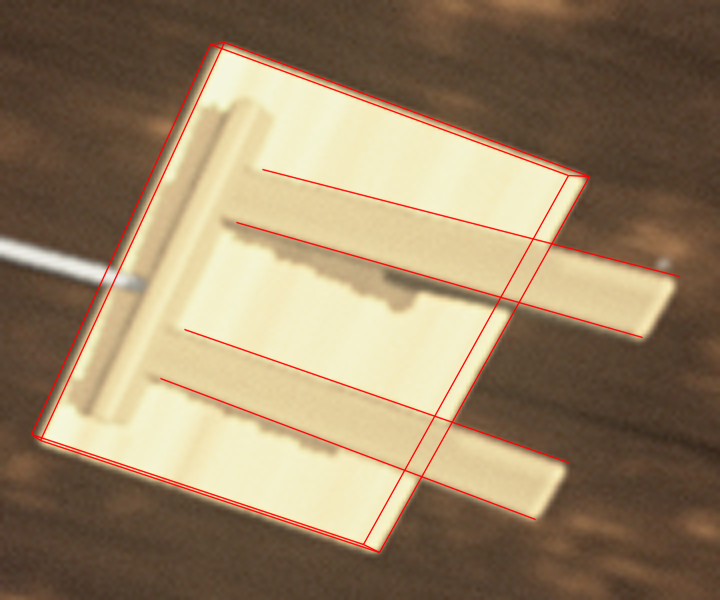

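View pics/ov_sc.png

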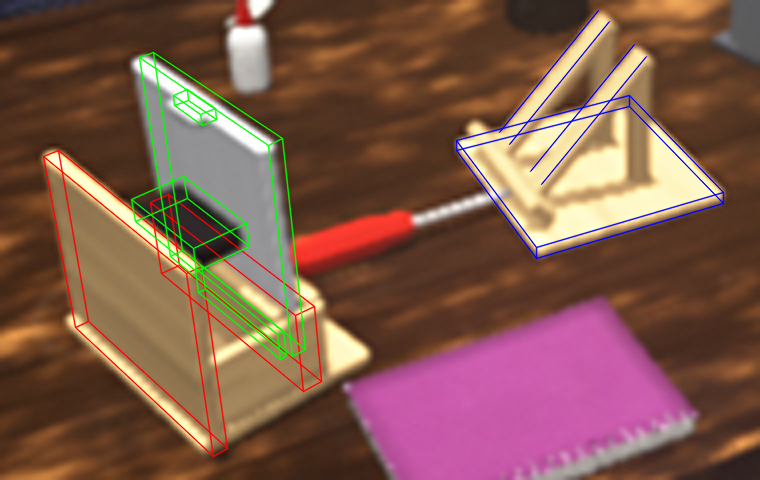

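View pics/ov_si.png

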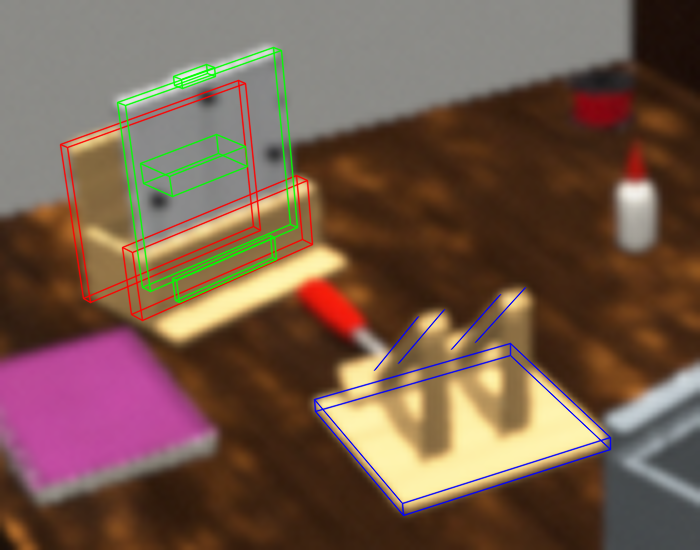

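```bash
python3 - <<'E'
from fit import *
d=np.array([np.cos(.252),np.sin(.252)]);n=np.array([-d[1],d[0]])
L=load()
s=dict(np.load('pics/w1.npz')); P=cloud(s).reshape(-1,3); P=P[np.isfinite(P[:,0])]; L.append(('w1',P,0))
for nm,P,_ in L:
    a=P[:,:2]@d-560.2;b=P[:,:2]@n
    for z0,z1 in((146,156),(130,145),(110,130),(90,110)):
      for sg in(-1,1):
        k=(a*sg>18)&(a*sg<55)&(b>125)&(b<172)&(P[:,2]>z0)&(P[:,2]<z1); 
        if k.sum()>10: print(nm,z0,sg,k.sum(),np.percentile(b[k],[3,25,50,75,97]).round(1),'z',np.median(P[k,2]).round(1))
E
```

```text
scene 146 -1 56 [150.2 153.6 156.1 157.5 158.7] z 150.3
scene 146 1 48 [151.  153.  156.2 157.7 158.1] z 150.4
scene 130 -1 58 [156.6 157.2 157.4 157.9 158.2] z 136.8
scene 130 1 40 [156.3 157.  157.3 157.6 158.6] z 136.1
scene 110 -1 75 [155.7 156.4 156.8 157.1 157.8] z 119.5
scene 110 1 63 [155.7 156.2 156.7 157.1 157.5] z 119.6
scene 90 -1 89 [155.  155.6 156.1 157.  167.8] z 97.6
scene 90 1 76 [154.8 155.5 156.  156.7 168.4] z 97.7
side 146 -1 20 [147.6 148.9 150.5 152.5 156.3] z 148.7
side 146 1 17 [146.  149.5 150.7 152.4 156.5] z 148.4
side 130 -1 47 [146.4 148.5 149.6 150.6 153. ] z 137.4
side 130 1 44 [145.  147.4 148.7 150.2 152.1] z 138.0
side 110 -1 65 [143.7 146.6 148.5 149.8 152.5] z 120.9
side 110 1 56 [145.1 147.6 148.2 150.  152.3] z 119.5
side 90 -1 65 [142.7 146.2 146.9 148.5 151. ] z 99.7
side 90 1 55 [144.5 146.1 147.3 148.7 151.5] z 99.5
w1 146 -1 373 [150.5 152.3 154.  155.8 157.4] z 152.0
w1 146 1 485 [150.4 152.1 153.7 156.  157.5] z 152.1
w1 130 -1 13 [149.4 149.4 149.5 149.5 149.6] z 132.3
w1 110 -1 21 [148.9 149.  149.2 149.2 149.4] z 124.9
w1 110 1 37 [148.6 148.7 148.9 149.1 149.3] z 118.8
w1 90 -1 69 [143.2 147.4 167.1 170.1 171.2] z 91.1
w1 90 1 191 [143.5 159.9 163.8 167.7 171.6] z 91.6
```

```bash
cat >> poses.py <<'E'
_d=np.array([np.cos(.252),np.sin(.252)]);_n=np.array([-_d[1],_d[0]])
ST=fr(np.r_[560.2*_d+149.8*_n,0],.252); RE=fr([547.7,46.5,0],-.062)
def stand_cover(lean=.04):
    R=ST[0]@Rx(-np.pi/2-lean); top=np.r_[560.2*_d+153.8*_n,151.]; return R, top-R@np.array([0,-75,4.])
def ml(p,e=None,v=150,uf=None):
    r=movel(list(p),max_speed=v,orientation=None if e is None else list(e),until_force=uf); return r
def rep(p=None):
    a=np.array(read_tcp_pos()); print('t',round(float(read_time()),2),'tcp',a.round(1),'' if p is None else ('err',(np.array(p)-a).round(1)),'F',np.round(read_ft_force(),1),'w',round(float(read_grip_width()),1))
E
python3 - <<'E'
from poses import *
R,o=stand_cover(); X=-29
p,e=grasp1(R,o,x=X,s=-1)
gripper_to(40); rep()
q=p-R[:,1]*30; move_to(list(q),list(e)); rep(q)
ml(p,v=80); rep(p)
s=snap('wrist','w2')
E
```

```text
t 2.21 tcp [478.4 282.4 260.3]  F [-0.4 -0.4  0.1] w 40.1
t 2.73 tcp [476.6 281.5 150.9] ('err', array([-0.6, -0.1, -0.6])) F [-0.2  0.1  1.7] w 40.0
t 3.25 tcp [476.9 280.3 120.8] ('err', array([-0.5, -0.1, -0.5])) F [0.1 0.3 0.3] w 40.2
```

View pics/w2.png

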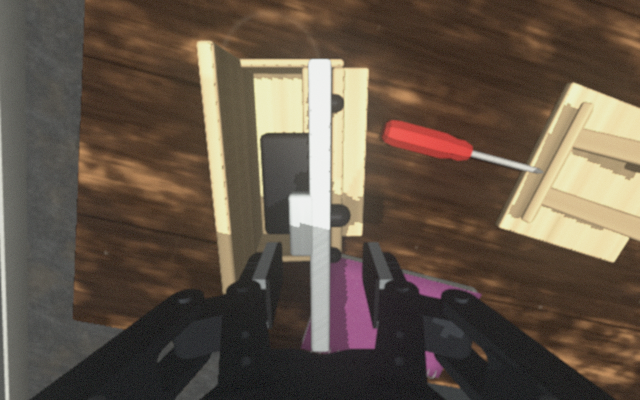

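```bash
python3 - <<'E'
from poses import *
gripper_to(0); rep()
a=np.array(read_tcp_pos()); ml(a+[0,0,85],v=120); rep()
snap('wrist','w3'); snap('scene','s3')
E
```

```text
t 3.69 tcp [476.7 280.6 120.9]  F [-0.3  0.   2.7] w 6.5
t 4.56 tcp [475.8 280.2 204.7]  F [ 0.1  0.5 -2.7] w 7.4
```

View pics/w3.png

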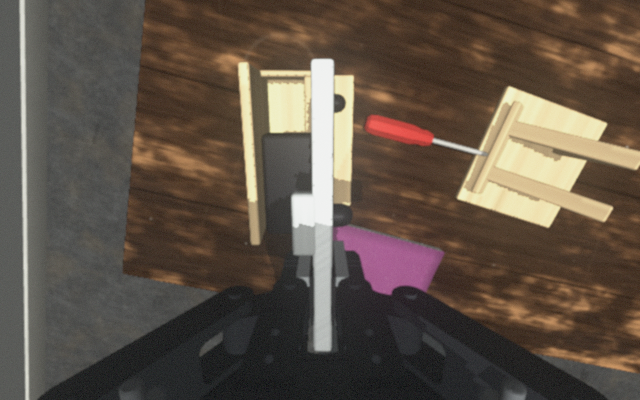

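View pics/s3.png

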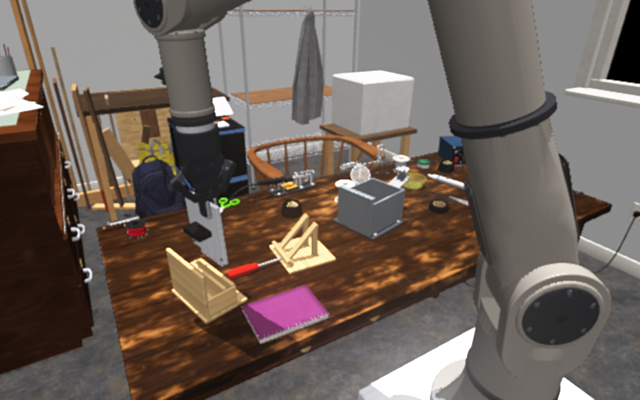

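```bash
python3 - <<'E'
from poses import *
R,o=rest_cover()
pre=o+R@np.array([0,-10,45.]); p,e=grasp1(R,pre,x=-29,s=-1)
move_to(list(p),list(e)); rep(p); print(np.round(read_joints(),2))
snap('scene','s4'); snap('side','d4')
E
```

```text
t 5.71 tcp [518.5  46.2 144.9] ('err', array([ 0.1, -1.6,  0.2])) F [ 0.5  0.8 -2.9] w 7.0
[-0.28  0.66  0.92  1.79 -1.11  1.64 -0.61]
```

View pics/s4.png

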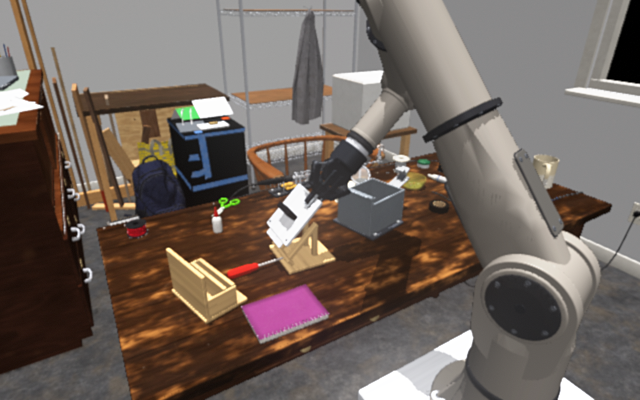

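View pics/d4.png

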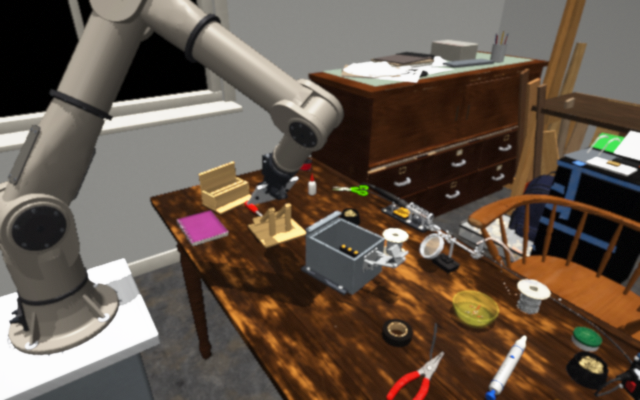

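Cover is above the rest at 45°, bar up. Lower along the normal until contact, then down-slope, then release.

```bash
python3 - <<'E'
from poses import *
R,o=rest_cover()
def go(c,v,uf=None):
    p,_=grasp1(R,o+R@np.array(c,float),x=-29,s=-1); r=ml(p,v=v,uf=uf); print(r); rep(p)
    a=np.array(read_tcp_pos()); print('cover offs est',(R.T@(a-grasp1(R,o,x=-29,s=-1)[0])).round(1))
go([0,-8,12],100)
go([0,-8,-12],30,4)
a=R.T@(np.array(read_tcp_pos())-grasp1(R,o,x=-29,s=-1)[0])
go([0,14,a[2]],30,4)
snap('scene','s5');snap('side','d5')
E
```

```text
False
t 6.29 tcp [517.2  23.3 120.4] ('err', array([-0. , -0.6, -0.1])) F [-0.   0.3 -3.7] w 7.3
cover offs est [ 0.  -7.6 12.5]
True
t 6.8 tcp [516.6  15.1 111.9] ('err', array([-0.5, -9.4, -8.6])) F [0.1 1.3 2.1] w 6.8
cover offs est [-0.1 -7.4  0.7]
True
t 7.21 tcp [516.5  21.2 105.9] ('err', array([ 1.1,  9.1, -9.2])) F [ 0.1 -1.6  3.5] w 7.3
cover offs est [-0.5  1.1  0.8]
```

```bash
python3 - <<'E'
from ov import *
it=[('rest',*RE),('cover',*rest_cover())]
overlay('s5','ov_a',it,(240,160,400,290),5); overlay('d5','ov_b',it,(220,150,340,260),6)
E
```

```text
(no output)
```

View pics/ov_a.png

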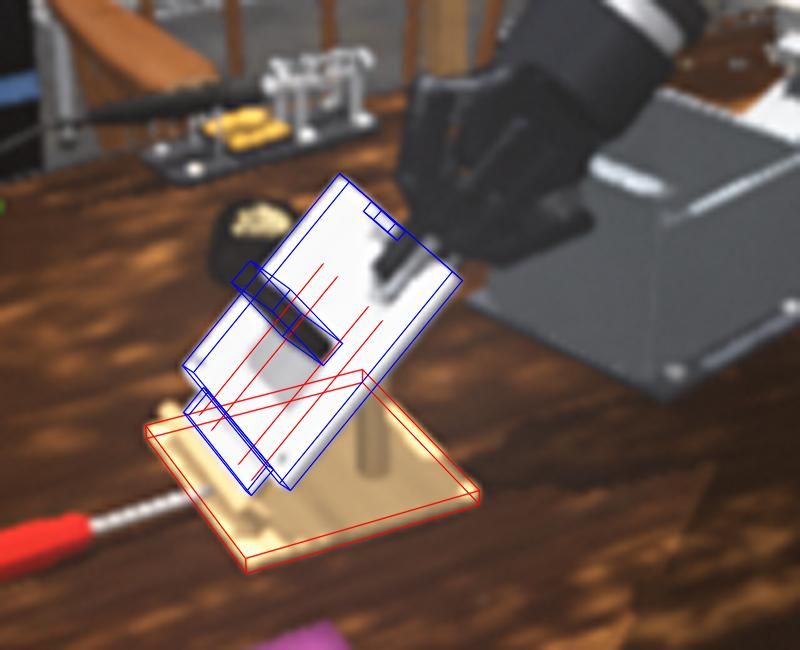

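View pics/ov_b.png

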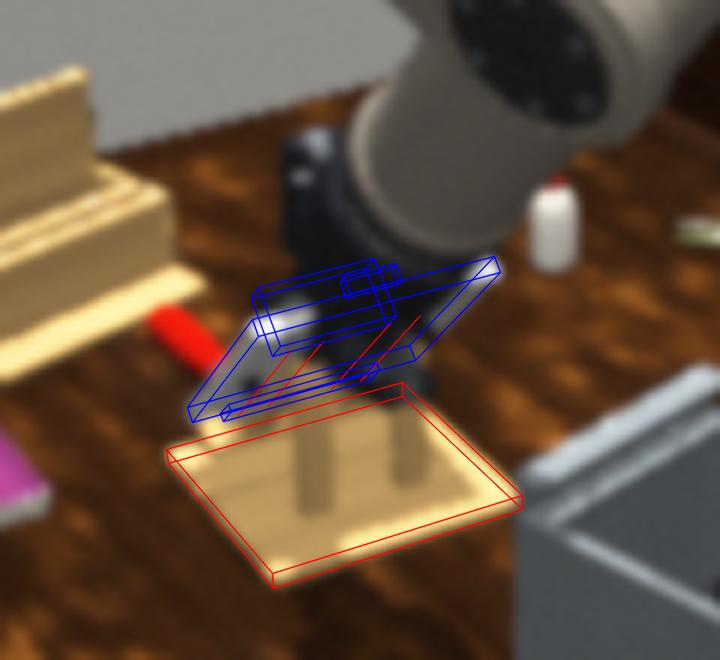

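```bash
python3 - <<'E'
from poses import *
gripper_to(26); wait(0.15); rep()
a=np.array(read_tcp_pos()); R,_=rest_cover()
ml(a-R[:,1]*75,v=150); rep()
s=snap('wrist','w6')
p=[560,-190,330]; e=rpy([0,0,-1],CA[0][:,1]); e2=rpy([0,0,-1],-CA[0][:,1])
for x in(e,e2): print(np.round(inverse_kinematics(p,list(x)),2))
E
```

```text
t 7.78 tcp [516.4  22.  106. ]  F [-0.9 -0.4 -0.1] w 25.9
t 8.43 tcp [513.  -30.5 158.7]  F [-0.2  0.3 -0.9] w 25.9
[ 0.9   0.56 -1.08  1.16  0.49  1.68  1.76]
[-0.36  0.56  1.16  1.21 -0.51  1.67 -0.65]
```

View pics/w6.png

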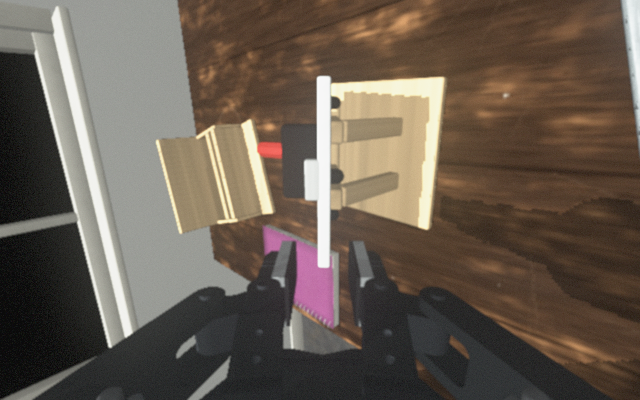

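```bash
python3 - <<'E'
from poses import *
e2=rpy([0,0,-1],-CA[0][:,1])
move_to([565,-235,300],list(e2)); rep()
s=snap('wrist','w7')
from ov import *
overlay('w7','ov_w7',[('case',*CA)],(150,40,550,300),2)
E
```

```text
t 9.46 tcp [ 564.3 -233.6  297.9]  F [ 0.2  0.1 -1.1] w 26.3
```

View pics/ov_w7.png

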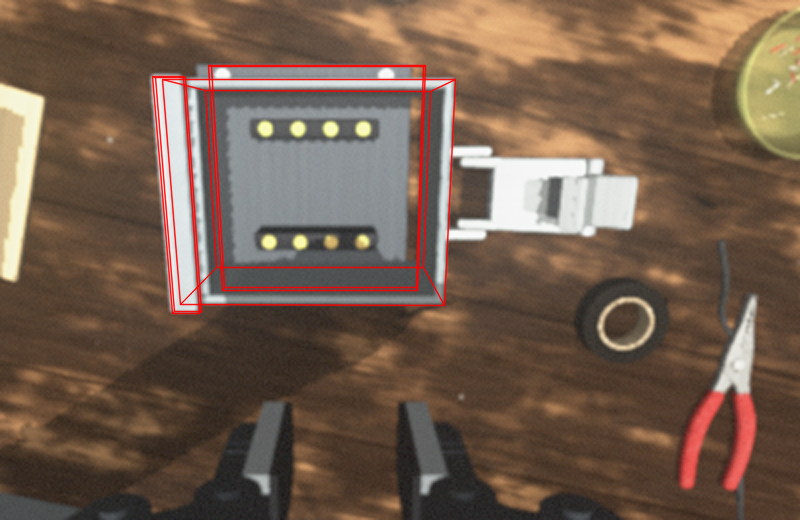

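```bash
python3 - <<'E'
from fit import *
from poses import CA
L=load(); s=dict(np.load('pics/w7.npz')); P=cloud(s).reshape(-1,3); c=s['pixels'].reshape(-1,3); k=np.isfinite(P[:,0])&(P[:,2]<260); L.append(('w7',P[k],c[k]))
for n,P,c in L:
    Q=(P-CA[1])@CA[0]
    x,y,z=Q.T
    P_=lambda v,q=[3,50,97]: np.percentile(v,q).round(1) if len(v) else None
    k=(z>108)&(z<124)&(abs(x)<58)&(y>50)&(y<90); print(n,'lip',k.sum(),'y',P_(y[k]),'x',P_(x[k]),'z',P_(z[k])[1],'slope',np.polyfit(x[k],y[k],1)[0].round(4))
    for nm,kk,v,w in(('+x wall',(abs(y)<50)&(x>40)&(x<75),x,y),('-x wall',(abs(y)<50)&(x<-40)&(x>-75),x,y),('-y wall',(abs(x)<50)&(y<-60)&(y>-82),y,x)):
        k=kk&(z>96)&(z<106); print('  ',nm,k.sum(),P_(v[k]),'slope',np.polyfit(w[k],v[k],1)[0].round(4),'z',np.median(z[k]).round(1))
    k=(abs(x)<35)&(y<-84)&(y>-220)&(z>20)&(z<190)
    # latch profile
    print('   latch x', P_(x[k]))
    np.save(f'pics/latch_{n}.npy',np.c_[Q[k],c[k]])
E
python3 - <<'E'
import numpy as np,cv2
im=np.full((560,760,3),255,np.uint8); k=4
for n,col in(('scene',(0,0,255)),('side',(255,0,0)),('w7',(0,150,0))):
    Q=np.load(f'pics/latch_{n}.npy')
    for q in Q:
        u=int((-80-q[1])*-k)+740; v=int((170-q[2])*k)
        if 0<=u<760 and 0<=v<560: cv2.circle(im,(u,v),1,col,-1)
for y in range(-260,-79,20):
    u=int((-80-y)*-k)+740; cv2.line(im,(u,0),(u,559),(200,200,200),1); cv2.putText(im,str(y),(u,550),0,.4,(0,0,0),1)
for z in range(20,180,20):
    v=int((170-z)*k); cv2.line(im,(0,v),(759,v),(200,200,200),1); cv2.putText(im,str(z),(0,v),0,.4,(0,0,0),1)
cv2.imwrite('pics/latch.png',im)
E
```

```text
scene lip 214 y [62.3 73.8 77.1] x [-55.9  -3.4  53.6] z 116.8 slope 0.0011
   +x wall 38 [53.1 56.8 60.1] slope 0.0192 z 99.8
   -x wall 51 [-61.3 -58.1 -54.6] slope 0.0154 z 99.4
   -y wall 59 [-75.8 -70.3 -67.6] slope 0.0176 z 98.9
   latch x [-18.8  -4.3  18. ]
side lip 184 y [58.5 64.1 73.3] x [-55.9  -5.3  52.8] z 116.3 slope -0.0097
   +x wall 65 [55.  57.2 62.3] slope -0.0031 z 98.3
   -x wall 75 [-59.5 -57.5 -53.8] slope 0.0038 z 98.0
   -y wall 71 [-77.  -74.6 -71. ] slope -0.0037 z 98.3
   latch x [-24.1  -7.3  19.9]
w7 lip 1724 y [60.2 67.  74.3] x [-53.6   4.6  54.7] z 119.2 slope -0.0007
   +x wall 483 [56.4 58.3 60.3] slope -0.0002 z 101.2
   -x wall 437 [-58.3 -55.1 -53.5] slope 0.0056 z 100.7
   -y wall 483 [-74.6 -71.9 -69.8] slope -0.0005 z 101.0
   latch x [-18.3   2.6  21. ]
```

View pics/latch.png

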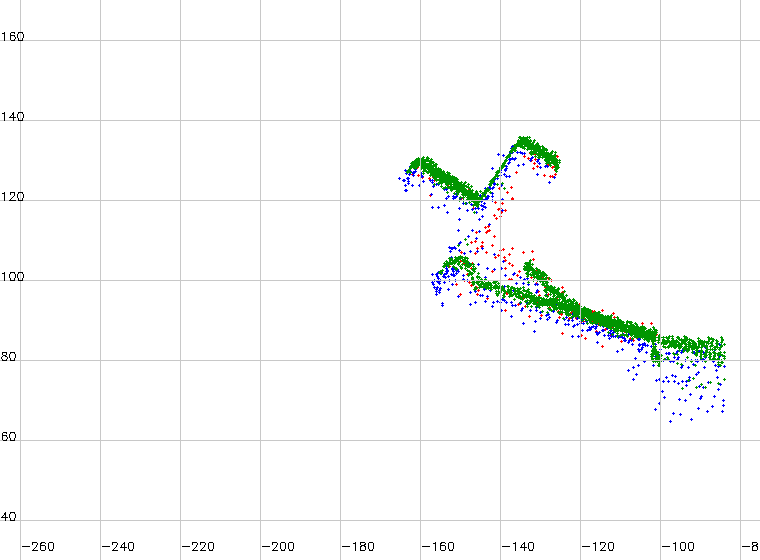

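```bash
cat >> poses.py <<'E'
CA=fr([596.4,-206,0],.236)
def rest2(): # as measured by contact
    R,o=rest_cover(); return R,o+R@np.array([0,1.0,.6])
E
python3 - <<'E'
from poses import *
def t(n,p,o):
    q=inverse_kinematics(list(p),list(o)); print(n,np.round(p,0),None if q is None else np.round(q,2))
for s in(1,-1):
    R,o=rest2(); t(f'g2 rest s{s}',*grasp2(R,o,s=s));t('   +80',*grasp2(R,o+R[:,2]*80,s=s))
    for th,y,z in ((.45,40,160),(.45,40,105),(.45,66,102),(.2,66.5,101),(0,67,100)): R,o=tilt_cover(th,(y,z)); t(f' case {th}',*grasp2(R,o,s=s))
E
```

```text
g2 rest s1 [548.  49.  84.] [-0.88  0.79  0.56  1.53  0.32  1.29  0.97]
   +80 [551. 105. 141.] [-0.91  0.77  0.54  1.39  0.31  1.47  0.98]
 case 0.45 [ 602. -230.  201.] [ 0.71  0.55 -0.9   1.54  0.91  1.31  1.43]
 case 0.45 [ 602. -230.  146.] [ 0.6   0.55 -0.72  1.61  0.88  1.17  1.39]
 case 0.45 [ 596. -204.  143.] [ 0.57  0.53 -0.72  1.64  0.87  1.17  1.35]
 case 0.2 [ 598. -212.  125.] [ 0.78  0.66 -0.9   1.51  0.75  1.23  1.54]
 case 0 [ 599. -215.  109.] [ 0.92  0.83 -1.08  1.4   0.73  1.34  1.63]
g2 rest s-1 [548.  49.  84.] [-1.2   1.13  1.26  1.55 -0.29  1.27 -1.66]
   +80 [551. 105. 141.] [-1.2   1.03  1.19  1.41 -0.16  1.43 -1.76]
 case 0.45 [ 602. -230.  201.] [-0.69  0.7   1.28  1.59 -0.37  1.03 -0.78]
 case 0.45 [ 602. -230.  146.] [-0.67  0.75  1.23  1.66 -0.42  0.93 -0.77]
 case 0.45 [ 596. -204.  143.] [-0.72  0.74  1.24  1.69 -0.39  0.92 -0.82]
 case 0.2 [ 598. -212.  125.] [-0.48  0.74  1.13  1.57 -0.57  1.12 -0.63]
 case 0 [ 599. -215.  109.] [-0.28  0.78  1.04  1.46 -0.68  1.29 -0.52]
```

```bash
python3 - <<'E'
from poses import *
R,o=rest2()
p,e=grasp2(R,o+R[:,2]*70,h=30,s=1); 
gripper_to(44); move_to(list(p),list(e)); rep(p); print(np.round(read_joints(),2))
snap('wrist','w8')
p,e=grasp2(R,o,h=30,s=1); print(ml(p,v=90,uf=6)); rep(p)
snap('wrist','w9'); snap('scene','s9')
E
```

```text
t 11.27 tcp [551.7  97.1 136. ] ('err', array([-0.7,  2.3, -1.2])) F [ 0.9 -1.5  0. ] w 44.1
[-0.91  0.77  0.55  1.41  0.31  1.45  0.98]
False
t 12.24 tcp [548.4  50.6  85.6] ('err', array([-0.5, -0.7, -0.2])) F [-0.4  0.   0.2] w 44.1
```

View pics/w9.png

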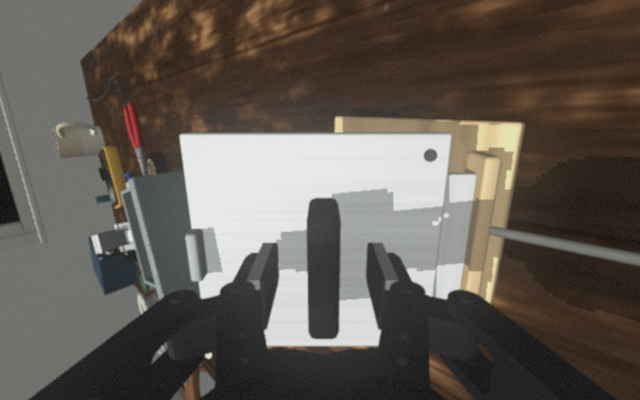

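View pics/s9.png

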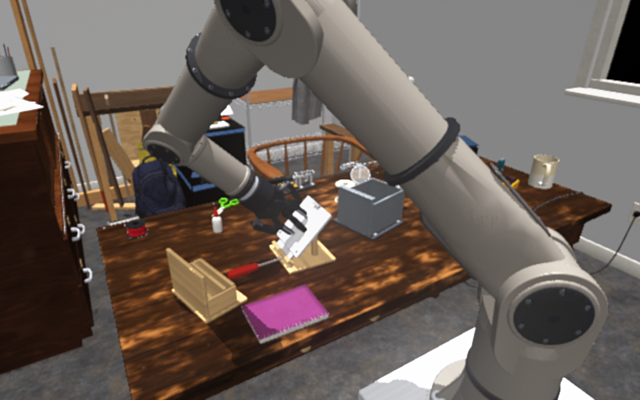

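```bash
python3 - <<'E'
from ov import *
overlay('w9','ov_w9',[('cover',*rest2())],(170,110,500,360),2.4 and 2)
overlay('w8','ov_w8',[('cover',*rest2())],(170,60,500,330),2)
E
```

```text
(no output)
```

View pics/ov_w9.png

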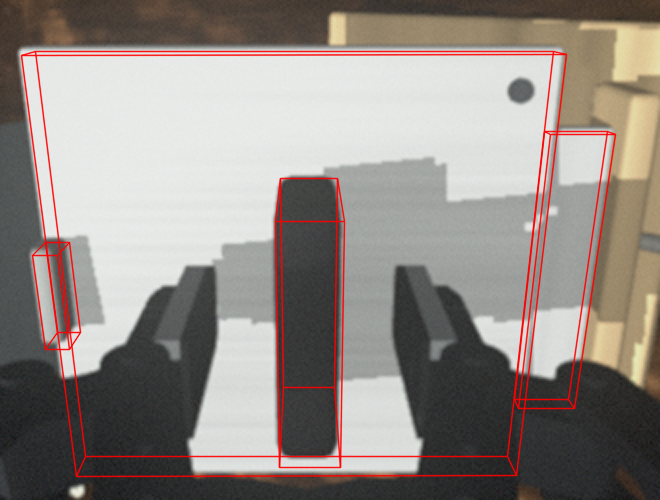

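View pics/ov_w8.png

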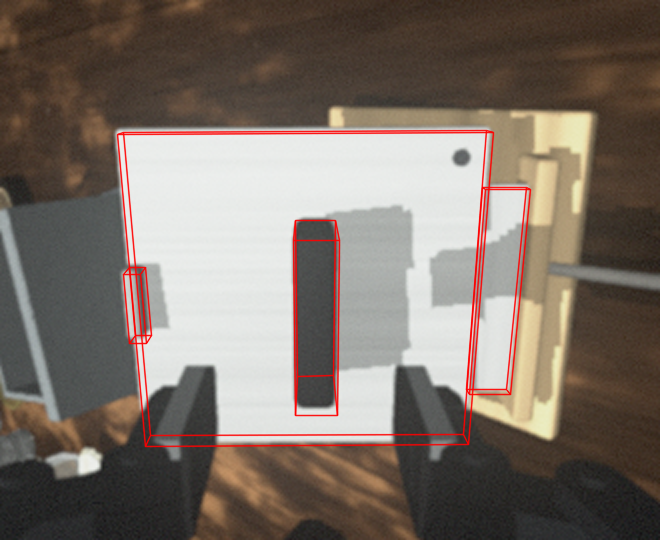

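```bash
python3 - <<'E'
from poses import *
R,o=rest2()
gripper_to(0); rep()
a=np.array(read_tcp_pos()); e=read_tcp_rot()
print('rel',(R.T@(a-o)).round(2), 'ang', (Rn.from_euler('xyz',e)*Rn.from_euler('xyz',grasp2(R,o)[1]).inv()).magnitude())
ml(a+R[:,2]*25,v=100); rep()
a=np.array(read_tcp_pos()); 
ml(a+[0,-20,115],v=180); rep()
for y,z in((40,175),(40,106)):
    p,e=grasp2(*tilt_cover(.45,(y,z)),h=30.6,s=1); print(np.round(inverse_kinematics(list(p),list(e)),2))
p,e=grasp2(*tilt_cover(0,(67,100)),h=30.6,s=1); print(np.round(inverse_kinematics(list(p),list(e)),2))
snap('scene','s10'); snap('side','d10')
E
```

```text
t 12.72 tcp [548.3  50.8  85.3]  F [0.5 1.5 0.3] w 12.9
rel [ 0.31 -7.34 11.92] ang 0.0017754988911698022
t 13.12 tcp [549.3  68.9 102.6]  F [ 0.3 -0.7 -2.6] w 13.0
t 13.93 tcp [548.5  49.3 216.2]  F [-0.7  0.2 -3.5] w 13.1
[-0.35  0.43  0.63  1.55  0.18  1.04  1.94]
[-0.31  0.49  0.57  1.64  0.2   0.9   1.88]
[-0.    0.61  0.5   1.44 -0.3   1.17  2.35]
```

View pics/s10.png

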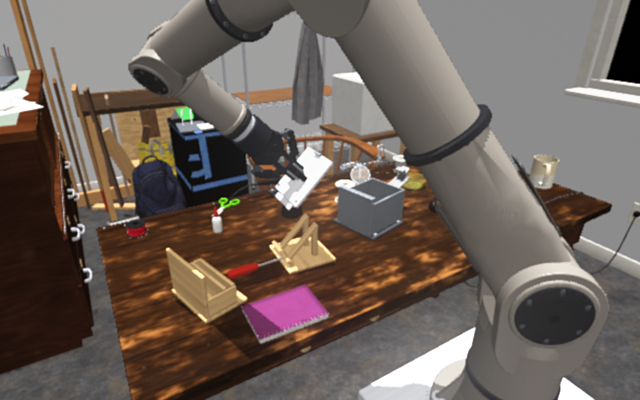

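View pics/d10.png

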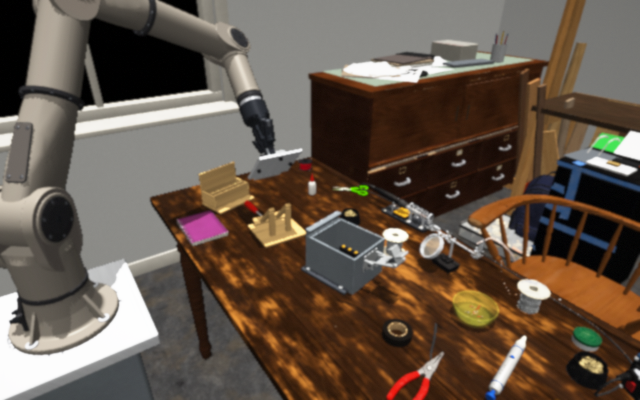

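```bash
cat > ins.py <<'E'
from poses import *
def C(th,y,z): return grasp2(*tilt_cover(th,(y,z)),h=30.6,s=1)
def where():
    a=np.array(read_tcp_pos()); Rt=Rn.from_euler('xyz',read_tcp_rot()).as_matrix()
    Rz=-Rt[:,2]; Ry=Rt[:,1]; Rc=np.stack([np.cross(Ry,Rz),Ry,Rz],1); o=a-Rc@np.array([0,-8,11.9])
    Rl=CA[0].T@Rc; ol=CA[0].T@(o-CA[1]); print('tongue case',(ol+Rl@np.array([0,68,0])).round(1),'th',np.arctan2(Rl[1,2],Rl[2,2]).round(3)); return Rc,o
E
python3 - <<'E'
from ov import *; from ins import *
p,e=C(.43,42,172); move_to(list(p),list(e)); rep(p)
p,e=C(.43,42,106.5); ml(p,e,v=120,uf=6); wait(.1); rep(p); c=where()
for n,f in(('scene','s11'),('side','d11'),('wrist','w11')): snap(n,f)
it=[('case',*CA),('cover',*c)]
overlay('s11','ov_a',it,(310,120,430,250),5); overlay('d11','ov_b',it,(280,160,420,310),5);overlay('w11','ov_c',it,(100,0,640,400),1)
E
```

```text
t 15.13 tcp [ 602.1 -224.5  213. ] ('err', array([-0.5, -3.1,  1.5])) F [ 0.1  0.8 -2.4] w 12.8
t 15.93 tcp [ 602.7 -227.6  150.4] ('err', array([-1.1,  0.1, -1.4])) F [ 0.9 -0.  -1.7] w 13.1
tongue case [  1.1  41.6 107.8] th 0.431
```

View pics/ov_a.png

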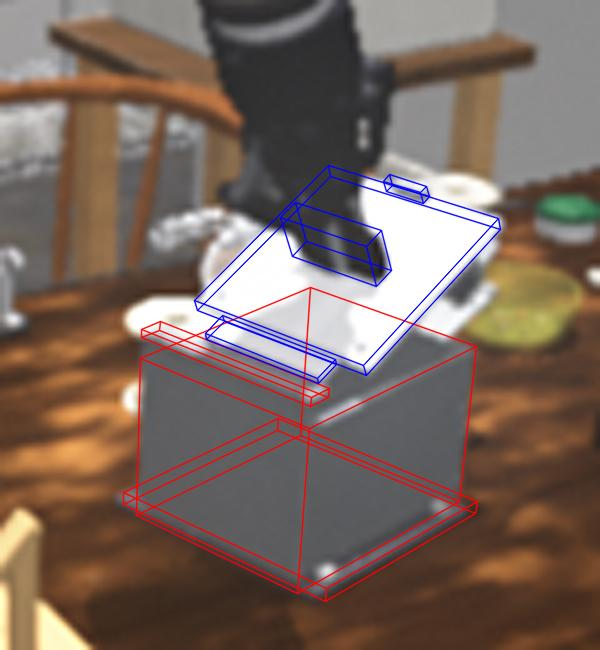

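View pics/ov_b.png

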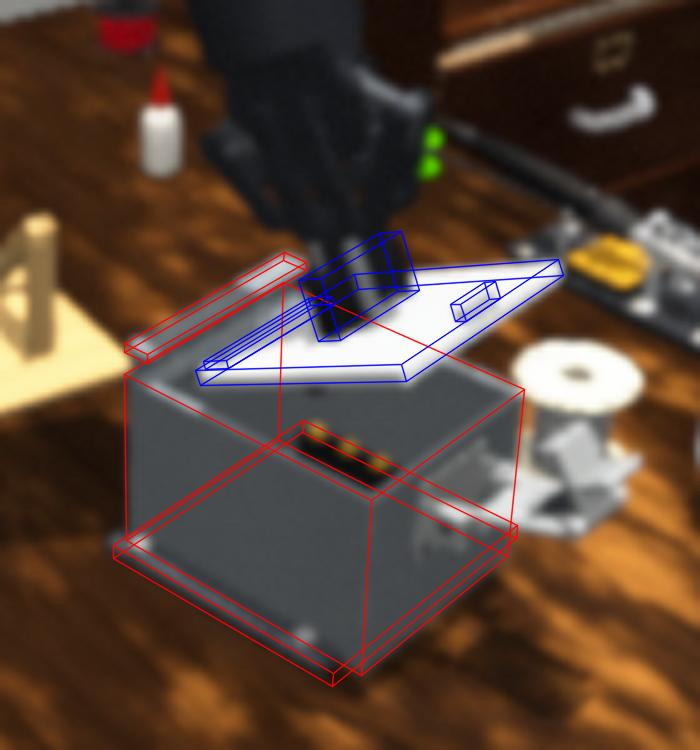

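View pics/ov_c.png

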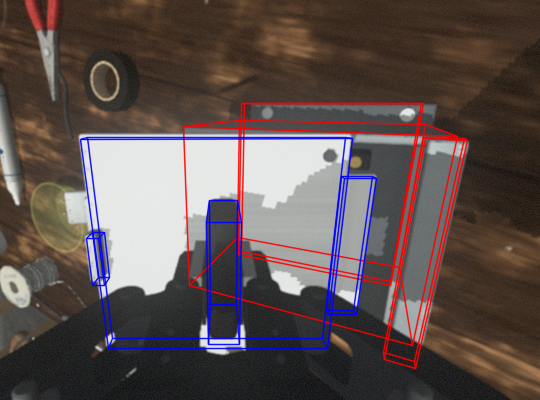

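```bash
python3 - <<'E'
from ins import *
p,e=C(.43,44,104.5); ml(p+[-.6,0,-.8],e,v=60,uf=6); rep(p); where()
p,e=C(.43,66,103); print(ml(p+[-.6,0,-.8],e,v=45,uf=6)); wait(.1); rep(p); where()
snap('scene','s12')
E
```

```text
t 16.32 tcp [ 600.3 -225.2  145.9] ('err', array([ 0.8, -0.4,  1.1])) F [ 0.8 -0.8 -2.3] w 13.2
tongue case [ -0.8  44.6 103.4] th 0.429
False
t 17.07 tcp [ 595.3 -204.7  144.9] ('err', array([0.6, 0.5, 0.6])) F [-0.3  0.6 -3.3] w 12.8
tongue case [ -0.7  65.7 102.4] th 0.43
```

```bash
python3 - <<'E'
from ins import *
for th,y,z in((.33,66.1,102),(.23,66.4,101.8),(.14,66.8,101.5),(.06,67,101.3)):
    p,e=C(th,y,z); r=ml(p,e,v=50,uf=10); rep(p); where()
    if r: print('STOP',th); break
for n,f in(('scene','s13'),('side','d13'),('wrist','w13')): snap(n,f)
E
```

```text
t 17.43 tcp [ 596.3 -210.5  138.4] ('err', array([ 0.6,  2.6, -0.5])) F [ 0.2  1.1 -2.9] w 13.0
tongue case [ -0.8  63.6 102.4] th 0.332
t 17.73 tcp [ 597.1 -211.1  130.4] ('err', array([0.4, 0.4, 0.3])) F [ 0.9 -0.1 -2.4] w 12.9
tongue case [ -0.4  66.1 101.5] th 0.23
t 18.02 tcp [ 597.8 -211.9  123.3] ('err', array([ 0.2, -0.7,  0.6])) F [ 0.9 -0.1 -3.1] w 13.0
tongue case [ -0.   67.6 101. ] th 0.14
t 18.3 tcp [ 598.2 -212.8  117.2] ('err', array([ 0.1, -1.1,  0.5])) F [-0.9  0.4 -2.4] w 12.9
tongue case [  0.2  68.1 100.8] th 0.059
```

```bash
python3 - <<'E'
from ov import *; from ins import *
c=where()
it=[('case',*CA),('cover',*c)]
overlay('s13','ov_a',it,(310,120,430,250),5); overlay('d13','ov_b',it,(280,160,420,310),5)
E
```

```text
tongue case [  1.2  70.2 101.1] th 0.058
```

View pics/ov_a.png

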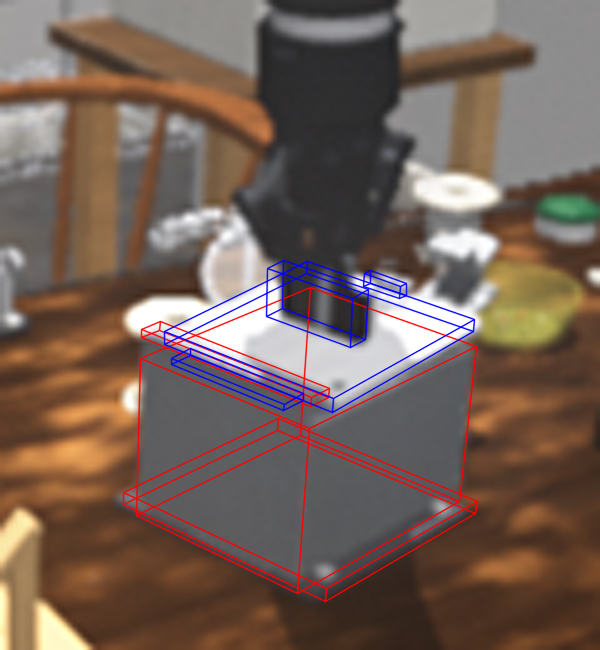

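View pics/ov_b.png

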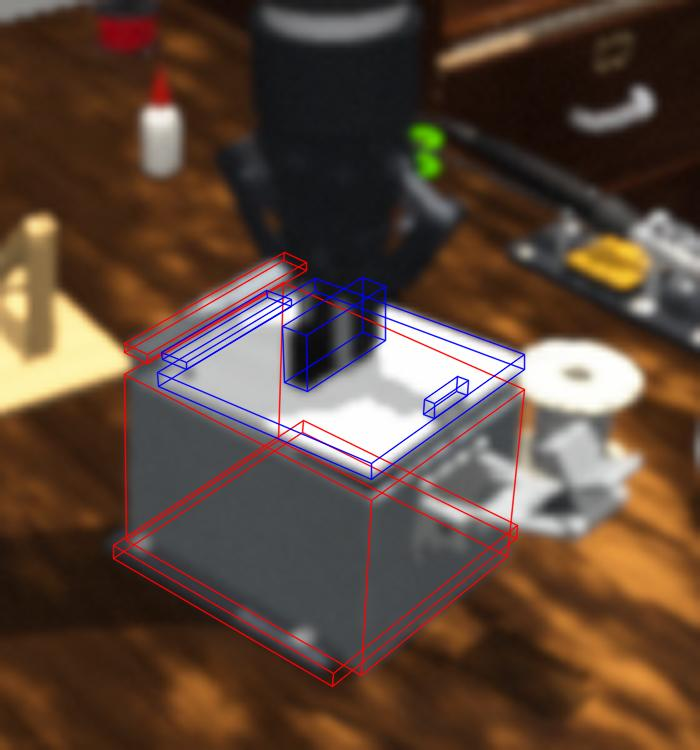

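```bash
python3 - <<'E'
from ins import *
p,e=C(.06,67,101.3)
wait(.3); rep(p); where()
p,e=C(.05,66.8,101); ml(p,e,v=30); wait(.3); rep(p); where()
E
```

```text
t 18.75 tcp [ 598.5 -213.2  117.8] ('err', array([-0.2, -0.8, -0.1])) F [ 0.3  0.4 -2.4] w 13.0
tongue case [  0.3  67.7 101.4] th 0.06
t 19.3 tcp [ 598.4 -214.3  116.7] ('err', array([-0., -0.,  0.])) F [-0.1  0.1 -2.6] w 12.8
tongue case [  0.   66.8 101. ] th 0.05
```

```bash
python3 - <<'E'
from ins import *
p,e=C(.02,66.8,100.6); print(ml(p,e,v=20,uf=10)); wait(.3); rep(p); where()
p,e=C(0,66.8,100.2); print(ml(p,e,v=15,uf=10)); wait(.3); rep(p); where()
p,e=C(0,66.8,97.5); print(ml(p,e,v=12,uf=6)); wait(.2); rep(p); where()
snap('side','d14');snap('scene','s14')
E
```

```text
False
t 19.88 tcp [ 598.6 -214.5  114.1] ('err', array([-0.1, -0.2, -0.1])) F [-0.2  0.2 -2.4] w 13.0
tongue case [1.000e-01 6.700e+01 1.007e+02] th 0.02
False
t 20.46 tcp [ 598.6 -214.8  112.1] ('err', array([-0. , -0.2,  0. ])) F [-0.4 -0.3 -3. ] w 13.2
tongue case [  0.   66.9 100.2] th -0.0
True
t 20.87 tcp [ 598.8 -214.9  111.8] ('err', array([-0.2, -0.1, -2.4])) F [-0.9  1.3  6.1] w 12.9
tongue case [ 0.2 66.8 99.9] th 0.0
```

```bash
python3 - <<'E'
from ins import *
c=where()
gripper_to(34); wait(.1); rep()
a=np.array(read_tcp_pos()); ml(a+[0,0,120],v=200); wait(.2); rep()
for n,f in(('scene','s15'),('side','d15'),('wrist','w15')): snap(n,f)
from ov import *
it=[('case',*CA),('cover',*c)]
overlay('w15','ov_w',it,(60,0,640,400),1); overlay('d15','ov_b',it,(280,160,430,310),5)
E
```

```text
tongue case [ 0.2 66.8 99.8] th 0.0
t 21.4 tcp [ 597.  -214.1  109.2]  F [ 0.2 -0.4  0.1] w 33.8
t 22.35 tcp [ 596.1 -213.6  227.2]  F [-0.3 -0.1 -0.1] w 34.3
```

View pics/ov_w.png

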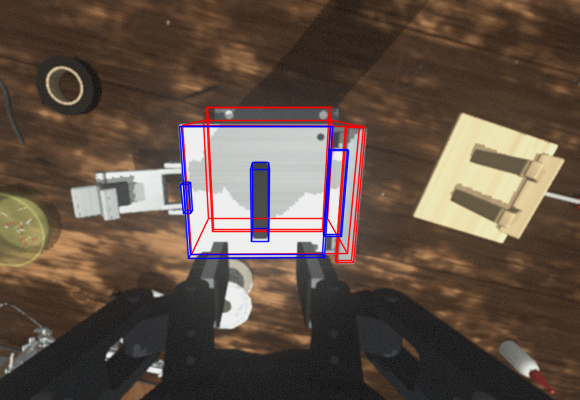

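View pics/ov_b.png

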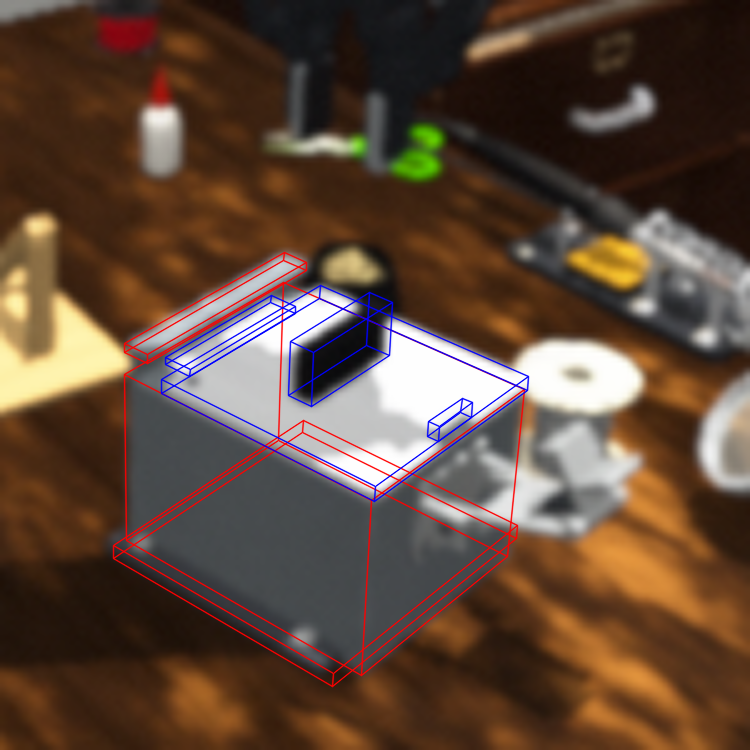

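```bash
cat > lat.py <<'E'
from poses import *
def T(L,phi,beta,g=13,s=1,back=0,x=0):
    tz=CA[0]@np.array([0,np.sin(beta),-np.cos(beta)]); return case_pt(tabpos(L,phi),x)+tz*(g-back), rpy(tz,s*CA[0][:,0])
def where():
    a=np.array(read_tcp_pos()); Rt=Rn.from_euler('xyz',read_tcp_rot()).as_matrix()
    tab=CA[0].T@(a-13*Rt[:,2]-CA[1]); print('tab case',tab.round(1)); return tab
from scipy.optimize import fsolve
def solve(tab,g=(1.6,.2)):
    return fsolve(lambda v: tabpos(*v)-tab[1:],g)
E
python3 - <<'E'
from lat import *
print(read_joints().round(2))
for s in(1,-1):
  for L,phi,b in((1.85,-.95,.5),(1.85,-.95,.3),(1.95,-.4,.1),(2.1,-.1,-.2),(2.1,.25,-.4),(2.1,.25,-.6),(1.4,.25,-.4),(1.4,.25,-.6)):
    p,e=T(L,phi,b,s=s); q=inverse_kinematics(list(p),list(e)); print(s,L,phi,b,(CA[0].T@(p-CA[1])).round(0),None if q is None else np.round(q,2))
E
```

```text
[ 0.04  0.52  0.44  1.27 -0.22  1.41  2.28]
1 1.85 -0.95 0.5 [  -0. -147.  111.] [ 0.51  1.17  0.61  0.48 -0.84  1.98  0.95]
1 1.85 -0.95 0.3 [  -0. -149.  110.] [ 0.35  1.01  0.67  0.79 -0.71  1.73  1.04]
1 1.95 -0.4 0.1 [  -0. -120.  130.] [ 0.15  0.83  0.72  1.09 -0.57  1.47  1.03]
1 2.1 -0.1 -0.2 [  -0. -103.  135.] [-0.13  0.69  0.8   1.39 -0.36  1.11  0.89]
1 2.1 0.25 -0.4 [  0. -83. 131.] [-0.33  0.64  0.85  1.57 -0.17  0.89  0.69]
1 2.1 0.25 -0.6 [  0. -85. 132.] [-0.51  0.68  0.96  1.68 -0.02  0.72  0.49]
1 1.4 0.25 -0.4 [ -0. -85. 122.] [-0.33  0.65  0.85  1.58 -0.19  0.87  0.69]
1 1.4 0.25 -0.6 [ -0. -87. 124.] [-0.51  0.69  0.96  1.69 -0.03  0.7   0.49]
-1 1.85 -0.95 0.5 [  -0. -147.  111.] [ 0.48  1.19  0.75  0.48 -0.96  2.01 -2.16]
-1 1.85 -0.95 0.3 [  -0. -149.  110.] [ 0.24  1.13  1.12  0.8  -1.07  1.86 -1.98]
-1 1.95 -0.4 0.1 [  -0. -120.  130.] [ 0.01  0.97  1.12  1.1  -0.88  1.6  -1.96]
-1 2.1 -0.1 -0.2 [  -0. -103.  135.] [-0.27  0.82  1.12  1.4  -0.64  1.2  -2.07]
-1 2.1 0.25 -0.4 [  0. -83. 131.] [ 0.79  0.68 -0.9   1.52  0.98  1.22  3.03]
-1 2.1 0.25 -0.6 [  0. -85. 132.] [ 0.18  0.5  -0.08  1.66  0.78  0.92  3.02]
-1 1.4 0.25 -0.4 [ -0. -85. 122.] [ 0.79  0.7  -0.9   1.53  1.    1.21  3.02]
-1 1.4 0.25 -0.6 [ -0. -87. 124.] [ 0.17  0.51 -0.06  1.66  0.78  0.9   3.02]
```

```bash
python3 - <<'E'
from lat import *
p,e=T(1.85,-.95,.35,back=55); gripper_to(52); move_to(list(p),list(e)); wait(.3); rep(p)
s=snap('wrist','w16'); P=cloud(s); Q=((P.reshape(-1,3)-CA[1])@CA[0]); k=(abs(Q[:,0])<35)&(Q[:,1]<-84)&(Q[:,1]>-220)&(Q[:,2]>20)&(Q[:,2]<160)
Q=Q[k]; print(len(Q))
# draw points & model
im=np.full((560,760,3),255,np.uint8); K=5
f=lambda y,z:(int((y+200)*K),int((160-z)*K*1))
for q in Q: 
    c=(0,150,0) if abs(q[0])<12 else (200,200,100); cv2.circle(im,f(q[1],q[2]),1,c,-1)
L,ph=1.85,-.95
d=np.array([-np.sin(L),-np.cos(L)]);n=np.array([-np.cos(L),np.sin(L)]);cp=P0+13*d;cy=np.array([np.cos(ph),-np.sin(ph)]);cz=np.array([np.sin(ph),np.cos(ph)])
def poly(pts): cv2.polylines(im,[np.array([f(*x) for x in pts])],True,(0,0,255),1)
poly([P0+7*n,P0+7*n+69*d]); C=lambda y,z: cp+y*cy+z*cz
poly([C(5,56.5),C(11,56.5),C(11,76.5),C(5,76.5)]); poly([C(-2,52.5),C(29,52.5),C(29.5,45.5),C(25.5,45.5)])
for y in range(-200,-60,20): cv2.putText(im,str(y),f(y,52),0,.4,(0,0,0),1)
for z in range(60,160,20): cv2.putText(im,str(z),(0,f(0,z)[1]),0,.4,(0,0,0),1)
cv2.imwrite('pics/latch2.png',im)
x=Q[(Q[:,1]<-140)&(Q[:,2]>112),0]; print('tab x',np.percentile(x,[3,50,97]))
E
```

```text
t 24.32 tcp [ 636.1 -367.9  163.3] ('err', array([-0.6, -0.8, -1.1])) F [-0.1 -0.6 -1.2] w 52.3
5010
tab x [-11.89210501   0.39082963  12.21168188]
```

View pics/latch2.png

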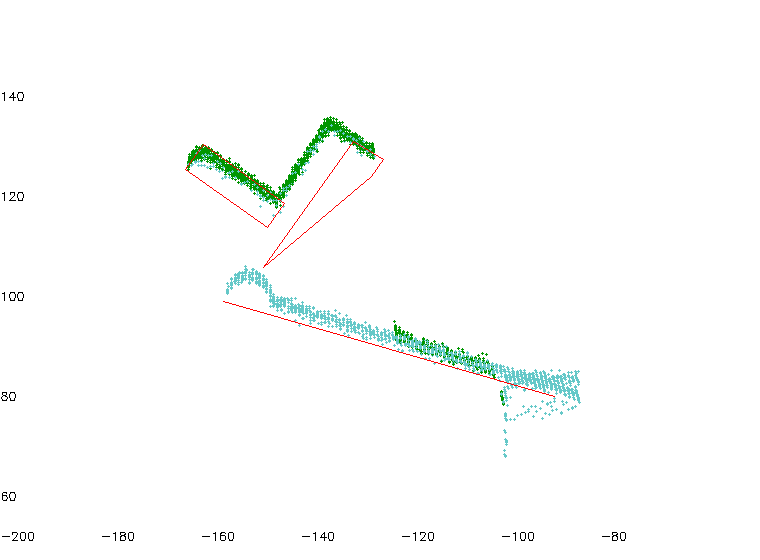

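View pics/w16.png

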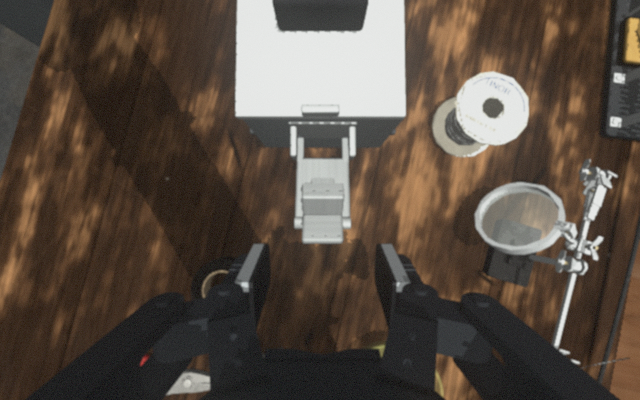

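```bash
python3 - <<'E'
from lat import *
p,e=T(1.85,-.95,.35,g=11); print(ml(p,e,v=70,uf=5)); wait(.2); rep(p)
snap('wrist','w17')
gripper_to(0); wait(.1); rep(p); snap('wrist','w18'); snap('side','d18')
E
```

```text
False
t 25.48 tcp [ 631.4 -351.5  112.9] ('err', array([-0.1,  0.5, -0.5])) F [ 0.1 -0.8  0.3] w 52.3
t 25.98 tcp [ 631.8 -351.2  112.7] ('err', array([-0.6,  0.2, -0.3])) F [ 2.  -1.7  1.6] w 24.3
```

View pics/w18.png

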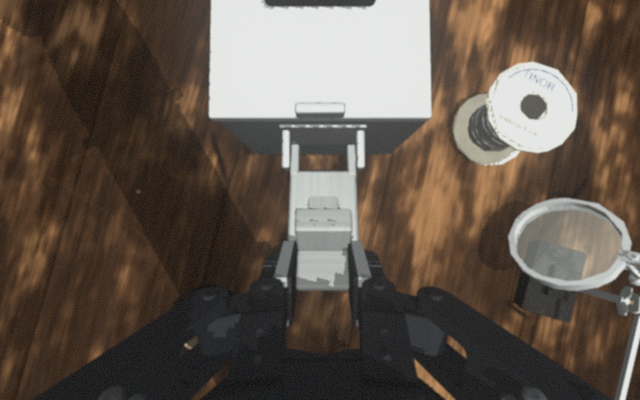

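View pics/d18.png

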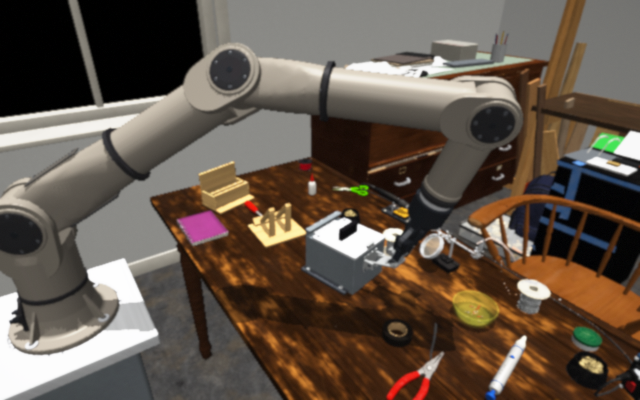

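```bash
python3 - <<'E'
from lat import *
from lat import where as W
def where2():
    a=np.array(read_tcp_pos()); Rt=Rn.from_euler('xyz',read_tcp_rot()).as_matrix()
    tab=CA[0].T@(a-11*Rt[:,2]-CA[1]); v=solve(tab,g); print(' tab',tab.round(1),'L,phi',v.round(3)); return v
g=(1.85,-.95)
for L,ph,b in((1.92,-.72,.2),(2.0,-.48,.05),(2.06,-.22,-.12),(2.1,.02,-.28),(2.15,.25,-.45)):
    p,e=T(L,ph,b,g=11); r=ml(p,e,v=70,uf=15); rep(p); g=where2()
    if r: print('STOP'); break
wait(.3); rep(p); where2()
snap('wrist','w19'); snap('side','d19'); snap('scene','s19')
E
```

```text
t 26.44 tcp [ 629.7 -339.1  123.4] ('err', array([-0.8, -1.9, -0.4])) F [3.  2.  2.1] w 23.9
 tab [   1.2 -139.4  134.2] L,phi [ 1.854 -0.686]
t 26.81 tcp [ 626.6 -327.   130.2] ('err', array([-0.8, -1.4,  0.9])) F [3.6 3.  0.1] w 24.1
 tab [   1.1 -125.3  141.2] L,phi [ 1.877 -0.453]
t 27.19 tcp [ 623.1 -313.9  135.3] ('err', array([-0.9,  0.4,  0.5])) F [ 4.1 -0.  -3.7] w 23.8
 tab [   0.8 -109.8  146.3] L,phi [ 2.021 -0.226]
t 27.55 tcp [ 619.9 -299.9  136.5] ('err', array([-1. ,  0.7, -0.1])) F [ 4.7  0.8 -3.1] w 24.1
 tab [  0.8 -93.8 147. ] L,phi [2.103 0.006]
t 27.9 tcp [ 616.7 -285.9  133.3] ('err', array([-1. , -0.2,  0.3])) F [ 5.7  2.7 -2.7] w 23.9
 tab [  1.  -77.7 143.3] L,phi [2.126 0.252]
t 28.2 tcp [ 616.7 -286.2  133.3] ('err', array([-1. ,  0. ,  0.4])) F [ 5.2  3.  -1.6] w 23.9
 tab [  0.9 -78.  143.2] L,phi [2.113 0.249]
```

View pics/w19.png

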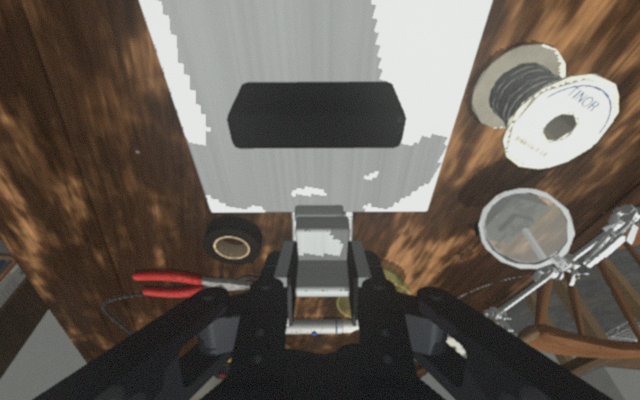

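```bash
python3 -c "
import cv2
a=cv2.imread('pics/d19.png')[190:310,290:440];cv2.imwrite('pics/c1.png',cv2.resize(a,None,fx=5,fy=5,interpolation=2))"
```

```text
(no output)
```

View pics/c1.png

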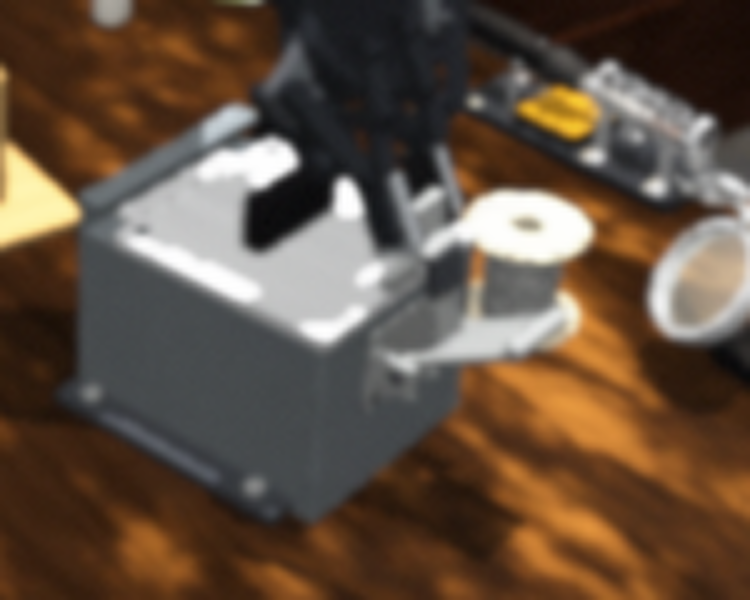

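```bash
cat >> lat.py <<'E'
def where2(g=(1.6,.2)):
    a=np.array(read_tcp_pos()); Rt=Rn.from_euler('xyz',read_tcp_rot()).as_matrix()
    tab=CA[0].T@(a-11*Rt[:,2]-CA[1]); v=solve(tab,g); L,f=v; pv=P0+13*np.array([-np.sin(L),-np.cos(L)])
    lip=pv+27.5*np.array([np.cos(f),-np.sin(f)])+45.5*np.array([np.sin(f),np.cos(f)]); print(' tab',tab.round(1),'L,phi',v.round(3),'lip',lip.round(1)); return v
E
python3 - <<'E'
from lat import *
g=(2.1,.25)
for L,ph,b in((1.9,.26,-.45),(1.65,.26,-.45),(1.4,.26,-.45)):
    p,e=T(L,ph,b,g=11,x=.8); r=ml(p,e,v=40,uf=12); wait(.1); rep(p); g=where2(g)
    if r: print('STOP'); break
snap('wrist','w20'); snap('side','d20'); snap('scene','s20')
for n,c in(('d20',(190,310,290,440)),('s20',(130,250,320,470))):
    a=cv2.imread(f'pics/{n}.png')[c[0]:c[1],c[2]:c[3]];cv2.imwrite(f'pics/c_{n}.png',cv2.resize(a,None,fx=5,fy=5,interpolation=2))
E
```

```text
t 28.7 tcp [ 617.1 -287.4  130.4] ('err', array([-0.4,  0.7,  0.1])) F [ 4.2  4.1 -0.4] w 24.5
 tab [  1.1 -79.3 140.4] L,phi [1.874 0.249] lip [-65.5 115.2]
t 29.05 tcp [ 617.3 -288.2  127.8] ('err', array([-0.5,  0.8, -0.4])) F [3.7 4.  1.8] w 24.0
 tab [  1.1 -80.1 137.7] L,phi [1.655 0.244] lip [-66.3 112.6]
t 29.4 tcp [ 617.5 -288.8  127.2] ('err', array([-0.8,  1.6, -3.1])) F [-2.   9.  13.1] w 24.0
 tab [  1.2 -80.7 137.2] L,phi [1.598 0.235] lip [-66.7 112.2]
```

View pics/c_d20.png

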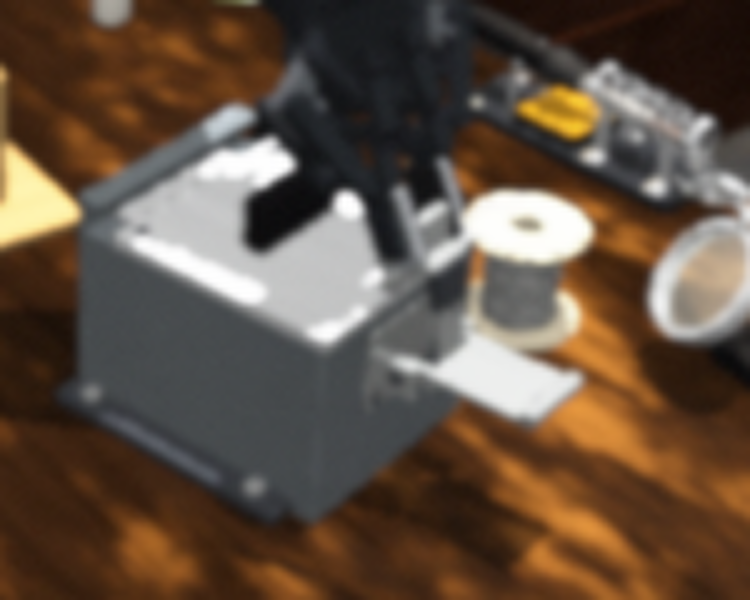

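View pics/w20.png

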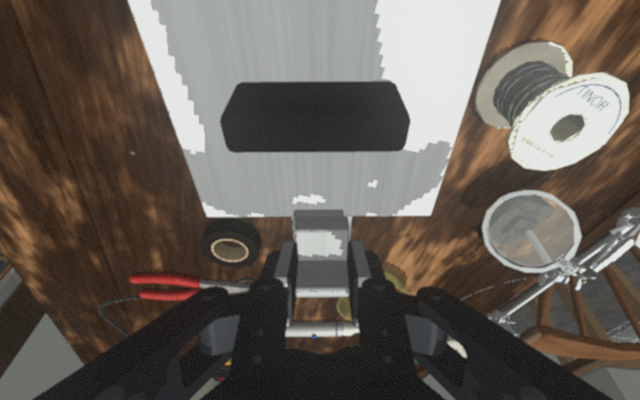

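```bash
cat > prof.py <<'E'
from lat import *
def prof(fs,out,L,ph,xmax=30):
    im=np.full((560,760,3),255,np.uint8); K=5
    f=lambda y,z:(int((y+190)*K),int((160-z)*K))
    cols=[(0,0,255),(255,0,0),(0,150,0)]
    for n,c in zip(fs,cols):
        s=dict(np.load(f'pics/{n}.npz')); Q=(cloud(s).reshape(-1,3)-CA[1])@CA[0]
        px=s['pixels'].reshape(-1,3).astype(int)
        k=(abs(Q[:,0])<xmax)&(Q[:,1]<-40)&(Q[:,1]>-190)&(Q[:,2]>20)&(Q[:,2]<160)&(px.min(1)>60)
        for q in Q[k]: cv2.circle(im,f(q[1],q[2]),1,c,-1)
    d=np.array([-np.sin(L),-np.cos(L)]);n=np.array([-np.cos(L),np.sin(L)]);cp=P0+13*d;cy=np.array([np.cos(ph),-np.sin(ph)]);cz=np.array([np.sin(ph),np.cos(ph)])
    def poly(pts): cv2.polylines(im,[np.array([f(*x) for x in pts])],True,(0,0,0),1)
    C=lambda y,z: cp+y*cy+z*cz
    poly([P0+7*n,P0+7*n+69*d]); poly([C(5,56.5),C(11,56.5),C(11,76.5),C(5,76.5)]); poly([C(-2,52.5),C(29.5,52.5),C(29.5,45.5),C(25.5,45.5),C(25.5,52.5)])
    poly([(-76.2,108),(-70.2,108),(-70.2,116),(-76.2,116)]); poly([(-76.2,100),(-40,100),(-40,108),(-76.2,108)])
    for y in range(-180,-40,20): cv2.putText(im,str(y),f(y,52),0,.4,(0,0,0),1)
    for z in range(60,160,20): cv2.putText(im,str(z),(0,f(0,z)[1]),0,.4,(0,0,0),1)
    cv2.imwrite(f'pics/{out}.png',im)
E
python3 -c "
from prof import *
prof(['s20','d20','w20'],'p20',1.5,.235)"
```

```text
(no output)
```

View pics/p20.png

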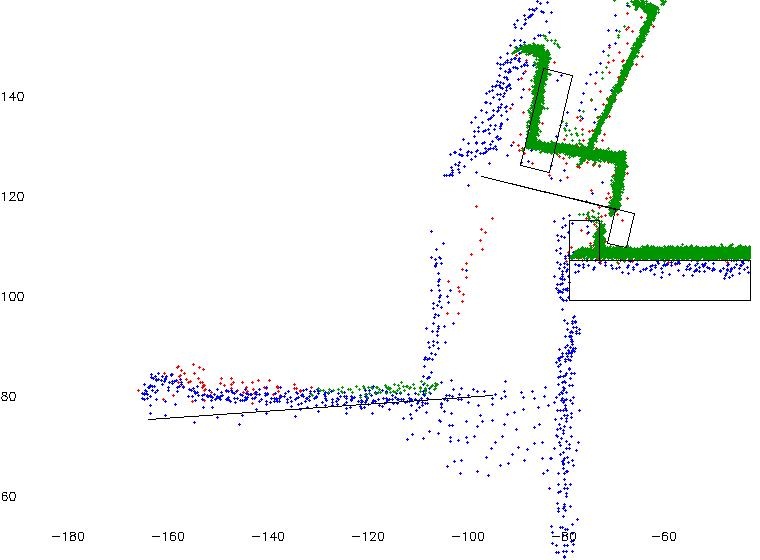

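```bash
python3 - <<'E'
from prof import *
a=np.array(read_tcp_pos()); y=CA[0][:,1]; x=CA[0][:,0]
ml(a+[0,0,6]-x*.5,v=50); wait(.2); rep()
b=a+[0,0,6]+y*8-x*.5
print(ml(b,v=40,uf=12)); wait(.2); rep(b)
snap('wrist','w21'); prof(['w21'],'p21',1.9,.25)
E
```

```text
t 30.08 tcp [ 617.1 -287.7  131.4]  F [ 4.6  4.4 -3.6] w 24.4
False
t 30.63 tcp [ 616.2 -284.5  134. ] ('err', array([-1. ,  3.4, -0.8])) F [ 7.  -2.3 -5.2] w 24.3
```

View pics/p21.png

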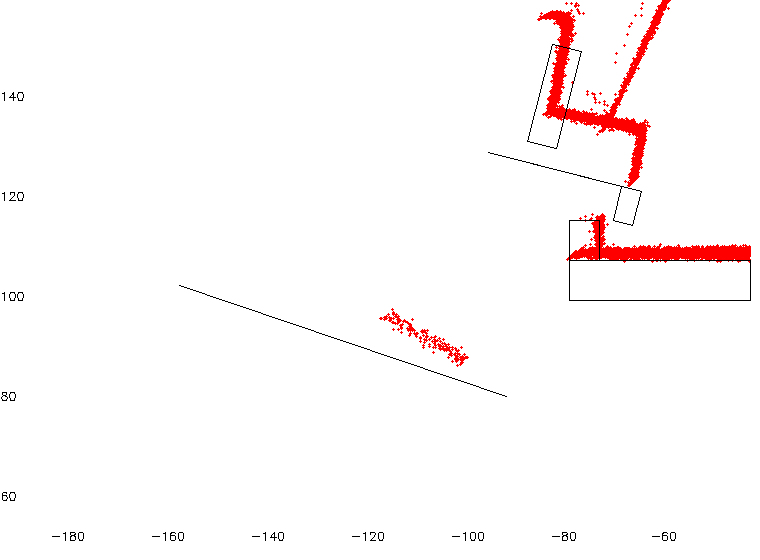

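```bash
python3 - <<'E'
from prof import *
rep(); wait(.2); rep()
a=np.array(read_tcp_pos()); y=CA[0][:,1]
print(ml(a+y*1.5+[0,0,-5],v=40,uf=12)); wait(.2); rep()
snap('wrist','w22')
print(ml(a+y*1.5+[0,0,-10],v=40,uf=12)); wait(.2); rep()
snap('wrist','w23'); snap('side','d23'); prof(['w23','d23'],'p23',1.4,.25); prof(['w22'],'p22',1.4,.25)
E
```

```text
t 30.68 tcp [ 616.3 -284.5  134. ]  F [ 7.4 -1.5 -5. ] w 24.0
t 30.88 tcp [ 616.2 -284.5  134. ]  F [ 6.5 -2.4 -4.5] w 24.0
False
t 31.35 tcp [ 616.7 -286.1  130.3]  F [ 6.2 -0.3 -0.9] w 23.8
False
t 31.88 tcp [ 616.8 -286.2  125.6]  F [ 6.  -1.5  0.3] w 24.2
```

View pics/p23.png

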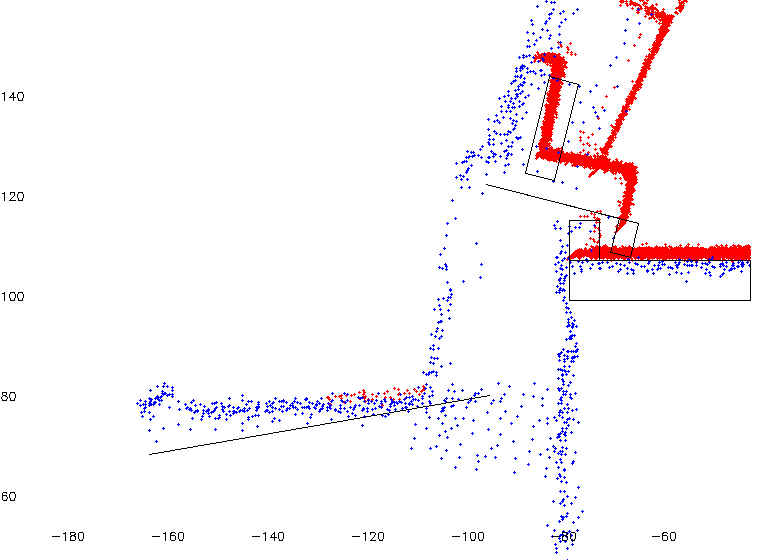

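```bash
python3 - <<'E'
from prof import *
a=np.array(read_tcp_pos()); y=CA[0][:,1]
print(ml(a+y*2+[-.7,0,-6],v=25,uf=12)); wait(.2); rep()
snap('wrist','w24'); snap('side','d24'); prof(['w24','d24'],'p24',1.3,.2)
E
```

```text
False
t 32.51 tcp [ 616.6 -285.6  120.8]  F [4.9 0.2 3.6] w 24.0
```

View pics/p24.png

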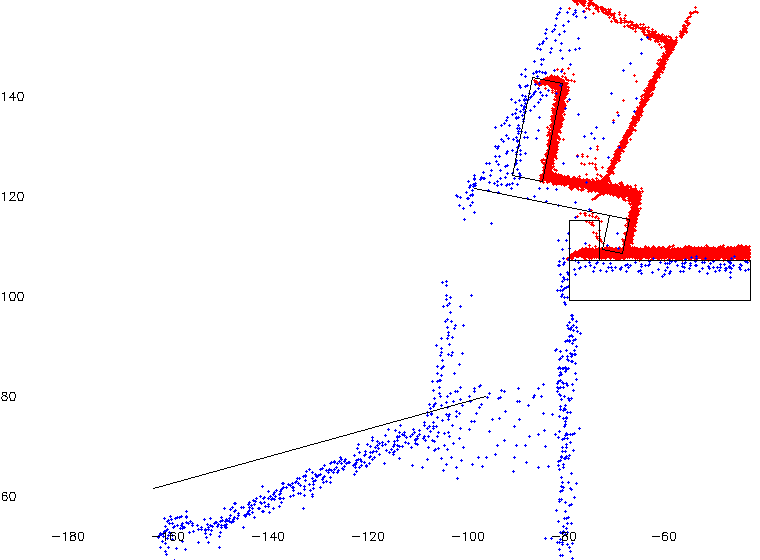

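```bash
cat >> lat.py <<'E'
def F(L,beta,az=0,r=48,off=0,s=1,mode='x'):
    d=np.array([-np.sin(L),-np.cos(L)]);n=np.array([-np.cos(L),np.sin(L)]); p=P0+r*d+(7+off)*n
    tz=np.array([np.sin(beta)*np.sin(az),np.sin(beta)*np.cos(az),-np.cos(beta)])
    j=[1,0,0] if mode=='x' else [0,1,0]
    return case_pt(p), rpy(CA[0]@tz, s*CA[0]@np.array(j,float))
E
python3 - <<'E'
from prof import *
gripper_to(50); wait(.1); rep()
a=np.array(read_tcp_pos()); Rt=Rn.from_euler('xyz',read_tcp_rot()).as_matrix()
ml(a-Rt[:,2]*60,v=120); wait(.2); rep()
snap('wrist','w25'); prof(['w25'],'p25',1.2,.2)
print(read_joints().round(2))
for mode in 'xy':
 for s in(1,-1):
  for az in(0,.5,.9):
   for b in(.5,.7,.9):
    r=[]
    for L in(1.2,.8,.4,0):
        p,e=F(L,b,az,s=s,mode=mode,off=0); q=inverse_kinematics(list(p),list(e)); r.append('None' if q is None else str(np.round(q,1)))
    if 'None' not in r: print(mode,s,az,b,r[0],r[2],r[3])
E
```

```text
t 33.08 tcp [ 614.5 -284.6  119. ]  F [ 0.8 -1.2 -0.3] w 50.0
t 33.92 tcp [ 607.8 -259.4  172.1]  F [ 0.8 -0.1  0. ] w 50.2
[-0.56  0.68  1.13  1.6  -0.3   0.95  0.76]
x 1 0 0.5 [ 0.5  1.2  0.5  0.6 -0.8  1.9  1. ] [ 0.4  1.1  0.5  0.8 -0.7  1.8  1. ] [ 0.4  1.1  0.5  0.8 -0.7  1.7  1.1]
x 1 0.5 0.5 [ 0.5  1.   0.5  1.  -0.9  1.6  1.2] [ 0.4  1.   0.5  1.1 -0.8  1.5  1.2] [ 0.4  1.   0.5  1.2 -0.8  1.5  1.2]
x 1 0.5 0.7 [ 0.6  1.1  0.5  0.9 -1.   1.7  1.1] [ 0.5  1.1  0.5  1.  -1.   1.7  1.2] [ 0.5  1.   0.5  1.1 -1.   1.6  1.2]
x 1 0.5 0.9 [ 0.7  1.2  0.5  0.8 -1.1  1.9  1.1] [ 0.6  1.2  0.5  0.9 -1.1  1.8  1.1] [ 0.6  1.2  0.5  1.  -1.1  1.8  1.2]
x 1 0.9 0.5 [ 0.4  0.8  0.5  1.3 -0.9  1.3  1.3] [ 0.4  0.8  0.5  1.4 -0.9  1.2  1.4] [ 0.4  0.8  0.5  1.4 -0.9  1.2  1.4]
x 1 0.9 0.7 [ 0.5  0.9  0.5  1.3 -1.1  1.4  1.4] [ 0.5  0.9  0.5  1.4 -1.1  1.4  1.4] [ 0.5  0.9  0.5  1.4 -1.1  1.3  1.5]
x 1 0.9 0.9 [ 0.6  1.   0.5  1.3 -1.2  1.6  1.4] [ 0.6  1.   0.4  1.3 -1.2  1.5  1.5] [ 0.6  1.   0.4  1.4 -1.2  1.5  1.5]
x -1 0 0.5 [ 0.4  1.3  1.1  0.6 -1.3  2.  -2. ] [ 0.3  1.3  1.1  0.8 -1.2
[... 1817 characters left out ...]
 -0.2] [ 0.3  1.1  0.9  1.1 -1.1  1.7 -0.1] [ 0.2  1.1  0.9  1.2 -1.1  1.6 -0.1]
y -1 0.5 0.7 [ 0.5  1.1  0.8  0.9 -1.2  1.8 -0.1] [ 0.4  1.1  0.8  1.  -1.2  1.8 -0.1] [ 0.4  1.1  0.8  1.1 -1.2  1.7 -0.1]
y -1 0.5 0.9 [ 0.6  1.2  0.7  0.8 -1.3  1.9 -0.1] [ 0.6  1.2  0.7  0.9 -1.3  1.9 -0. ] [ 0.5  1.2  0.7  1.  -1.3  1.9  0. ]
y -1 0.9 0.5 [ 0.3  1.   0.9  1.3 -1.2  1.5 -0. ] [ 0.2  1.   0.9  1.4 -1.2  1.4  0. ] [ 0.2  0.9  0.9  1.4 -1.2  1.4  0.1]
y -1 0.9 0.7 [ 0.4  1.   0.7  1.3 -1.2  1.6  0.1] [ 0.4  1.   0.7  1.4 -1.3  1.5  0.2] [ 0.4  1.   0.7  1.4 -1.3  1.5  0.2]
y -1 0.9 0.9 [ 0.5  1.   0.6  1.3 -1.3  1.6  0.3] [ 0.5  1.   0.6  1.3 -1.3  1.6  0.4] [ 0.5  1.   0.6  1.4 -1.3  1.6  0.4]
```

View pics/p25.png

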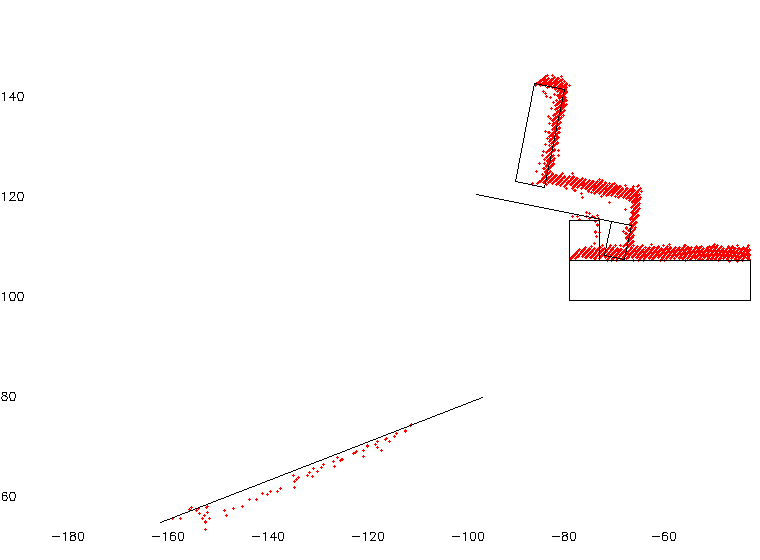

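View pics/w25.png

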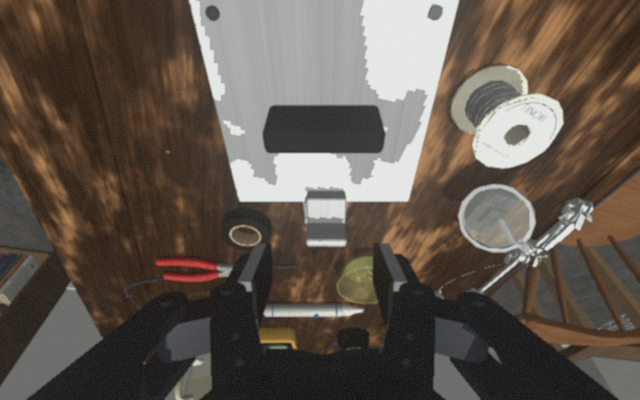

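```bash
python3 - <<'E'
from lat import *
s=dict(np.load('pics/w7.npz')); Q=(cloud(s)-CA[1])@CA[0]
print([Q[v,u].round(0) for u,v in((446,201),(477,201),(461,186),(461,218),(461,190))])
for L in (1.3,1.17,.8,.4,0): print(L,(CA[0].T@(F(L,.7,.5)[0]-CA[1])).round(0))
tz=CA[0].T@Rn.from_euler('xyz',F(0,.7,.5)[1]).as_matrix(); print(tz.round(2))
E
```

```text
[array([ -96., -194.,   19.]), array([ -96., -238.,   19.]), array([ -74., -212.,   19.]), array([-122., -219.,   18.]), array([ -80., -213.,   19.])]
1.3 [   0. -139.   68.]
1.17 [   0. -138.   62.]
0.8 [   0. -130.   46.]
0.4 [  -0. -116.   33.]
0 [ -0. -98.  26.]
[[ 0.    0.95  0.31]
 [ 0.8  -0.18  0.57]
 [ 0.59  0.25 -0.76]]
```

```bash
python3 - <<'E'
from lat import *
gripper_to(0)
p0,e=F(1.17,.7,.5)
move_to(list(case_pt((-175,175))),list(e)); rep()
p,_=F(1.17,.7,.5,off=25); ml(p,e,v=150); wait(.2); rep(p)
print(read_joints().round(2))
for L in(1.1,.9,.7):
    p,_=F(L,.7,.5,off=0); r=ml(p,e,v=60,uf=25); rep(p)
    if r: break
snap('side','d26'); snap('scene','s26')
a=cv2.imread('pics/d26.png')[180:320,280:460];cv2.imwrite('pics/c26.png',cv2.resize(a,None,fx=4,fy=4,interpolation=2))
E
```

```text
t 35.73 tcp [ 639.  -374.1  175.4]  F [-0.1  0.6 -1. ] w -0.2
t 36.71 tcp [ 631.3 -350.4   86. ] ('err', array([-0.3,  0.8, -1.3])) F [ 0.4 -1.4 -0.2] w 0.1
[ 0.56  1.1   0.59  0.83 -1.05  1.8   1.13]
t 37.33 tcp [ 628.4 -338.7   58.2] ('err', array([ 0. , -0.4,  0.2])) F [-1.   0.1  0.7] w -0.2
t 37.64 tcp [ 627.4 -334.9   49.3] ('err', array([ 0.1, -0.4,  0.4])) F [-0.1  0.2 -0. ] w -0.0
t 37.95 tcp [ 626.  -329.3   41.5] ('err', array([ 0.2, -0.4,  0.3])) F [-1.2 -1.6  0.3] w 0.1
```

View pics/c26.png

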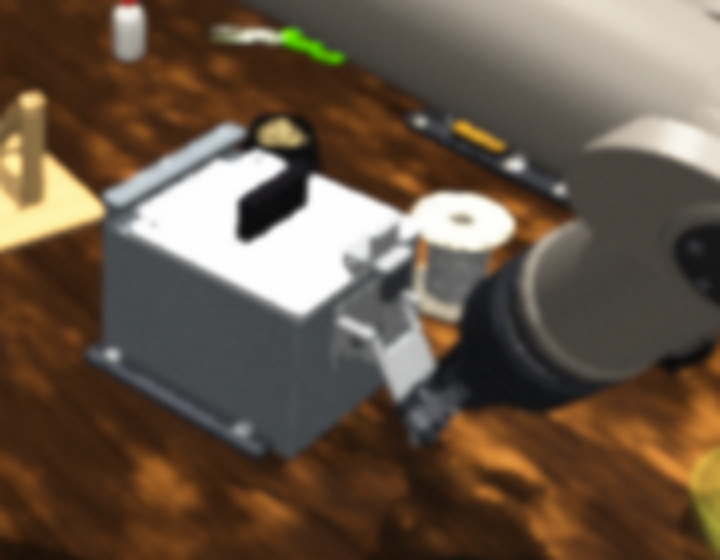

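```bash
python3 - <<'E'
from prof import *
prof(['d26','s26'],'p26',.7,.1,xmax=22)
E
```

```text
(no output)
```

View pics/p26.png

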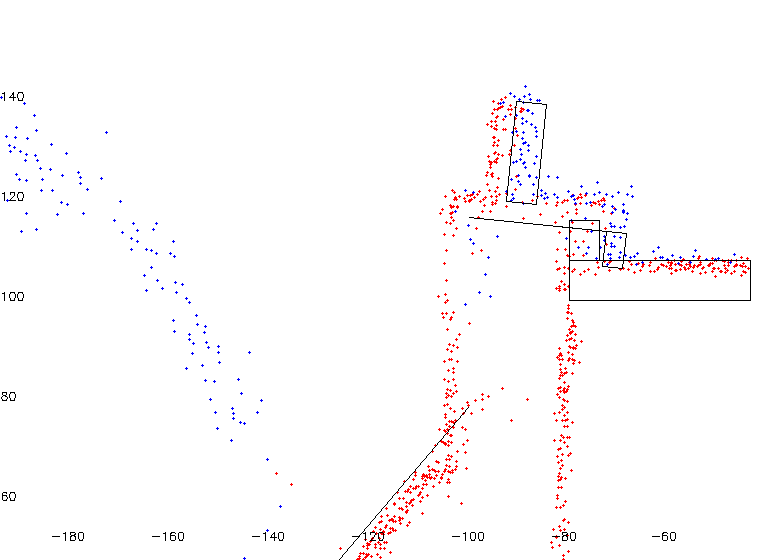

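```bash
python3 - <<'E'
from lat import *
_,e=F(0,.7,.5)
for L in(.55,.4,.25,.12,0,-.08):
    p,_=F(L,.7,.5,off=0); r=ml(p,e,v=50,uf=30); rep(p)
    if r: print('stop',L); break
wait(.3); rep(p)
snap('side','d27'); snap('scene','s27')
a=cv2.imread('pics/d27.png')[180:320,280:460];cv2.imwrite('pics/c27.png',cv2.resize(a,None,fx=4,fy=4,interpolation=2))
from prof import *
prof(['d27','s27'],'p27',0,0,xmax=22)
E
```

```text
t 38.34 tcp [ 624.8 -324.4   36.5] ('err', array([ 0.1, -0.3,  0.2])) F [-0.2  0.9  0.5] w 0.3
t 38.63 tcp [ 623.5 -318.6   32.3] ('err', array([ 0.1, -0.3,  0.2])) F [ 0.1 -0.4  0.3] w 0.1
t 38.92 tcp [ 622.  -312.2   29.1] ('err', array([ 0. , -0.4,  0.1])) F [ 0.7  0.7 -0.1] w 0.2
t 39.2 tcp [ 620.7 -308.2   27.2] ('err', array([-0.1,  1.4, -0.1])) F [ 0.3 -2.5  0.7] w 0.1
t 39.47 tcp [ 620.5 -307.7   27.1] ('err', array([-1.2,  6.4, -1.1])) F [  3.7 -11.7   4.2] w 0.2
t 39.72 tcp [ 620.4 -307.5   27.1] ('err', array([-2. , 10. , -1.5])) F [  5.6 -15.9   4.3] w -0.3
t 40.02 tcp [ 620.4 -307.5   27.1] ('err', array([-2. ,  9.9, -1.5])) F [  4.9 -17.2   4.9] w -0.1
```

View pics/c27.png

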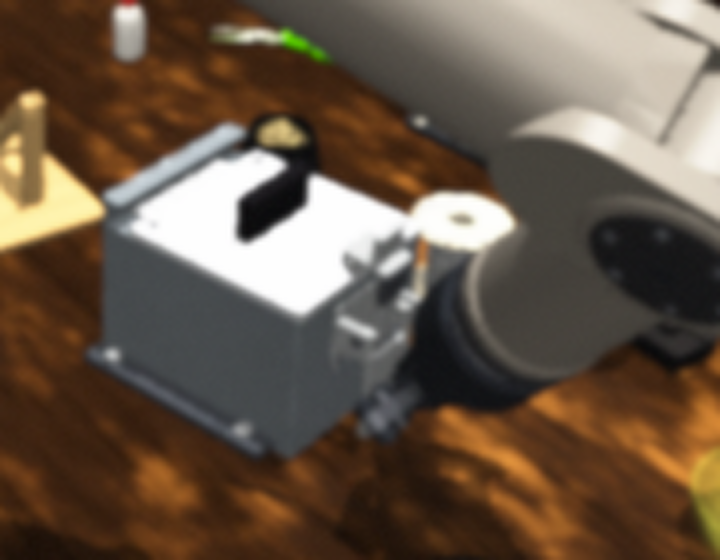

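View pics/p27.png

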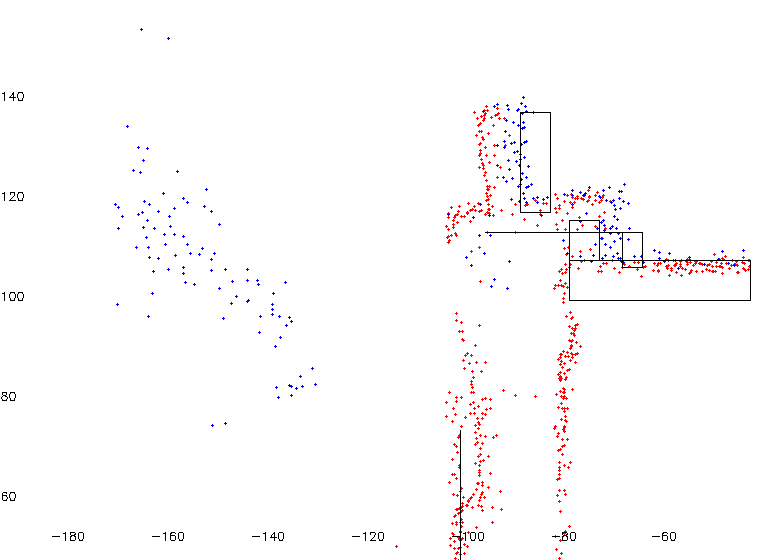

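```bash
python3 - <<'E'
from prof import *
y=CA[0][:,1]; a=np.array(read_tcp_pos()); print('tip case',(CA[0].T@(a-CA[1])).round(1))
p,e=F(0,.7,.5); print(ml(p+y*14,v=60,uf=22)); wait(.2); rep(); a=np.array(read_tcp_pos()); print('tip case',(CA[0].T@(a-CA[1])).round(1))
ml(a-y*40,v=120); ml(a-y*120+[0,0,120],v=200); wait(.2); rep()
snap('side','d28'); snap('scene','s28'); snap('wrist','w28')
im=cv2.imread('pics/d28.png')[180:320,280:460];cv2.imwrite('pics/c28.png',cv2.resize(im,None,fx=4,fy=4,interpolation=2))
prof(['d28','s28','w28'],'p28',0,0,xmax=22)
E
```

```text
tip case [  -0.4 -104.3   27.1]
False
t 40.63 tcp [ 620.1 -307.1   27.3]  F [ 11.3 -29.6   3.7] w -0.2
tip case [  -0.6 -103.8   27.3]Traceback (most recent call last):
  File "<stdin>", line 4, in <module>
  File "poses.py", line 23, in ml
    r=movel(list(p),max_speed=v,orientation=None if e is None else list(e),until_force=uf); return r
workcell.Unreachable: the arm cannot follow that straight line within its joint ranges
```

```bash
python3 - <<'E'
from prof import *
rep(); _,e=F(0,.7,.5)
a=np.array(read_tcp_pos()); ml(a+[0,0,40],v=150)
move_to(list(case_pt((-170,190))),list(e)); wait(.2); rep()
snap('side','d28'); snap('scene','s28'); snap('wrist','w28')
im=cv2.imread('pics/d28.png')[180:320,280:460];cv2.imwrite('pics/c28.png',cv2.resize(im,None,fx=4,fy=4,interpolation=2))
prof(['d28','s28','w28'],'p28',0,0,xmax=22)
E
```

```text
t 41.28 tcp [ 629.4 -344.8   27.1]  F [ 0.2  0.9 -0.5] w 0.3
t 42.47 tcp [ 635.8 -370.6  187.7]  F [-0.5 -0.9 -0.2] w -0.2
```

View pics/c28.png

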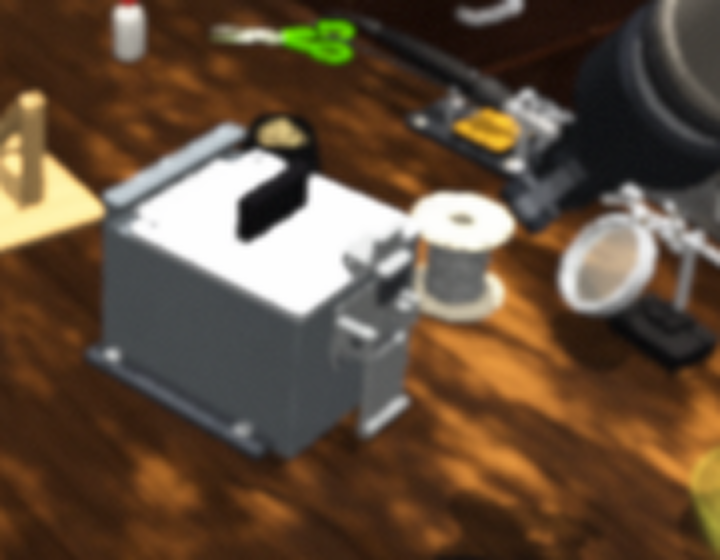

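View pics/p28.png

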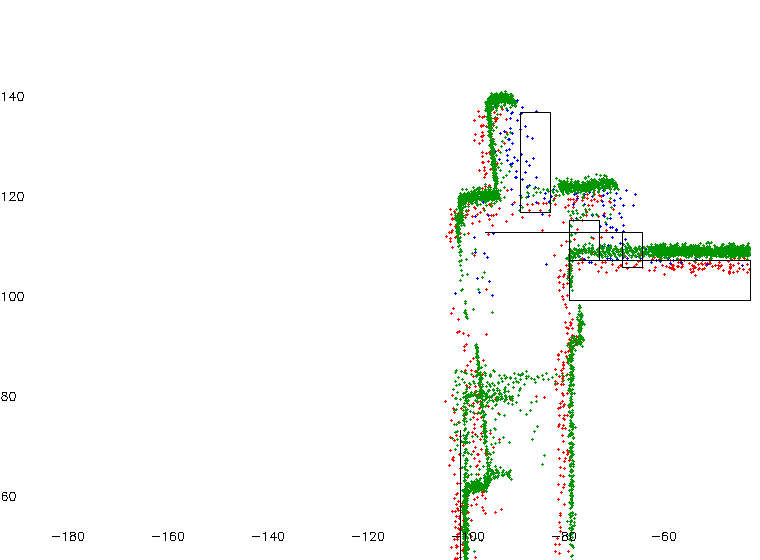

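View pics/w28.png

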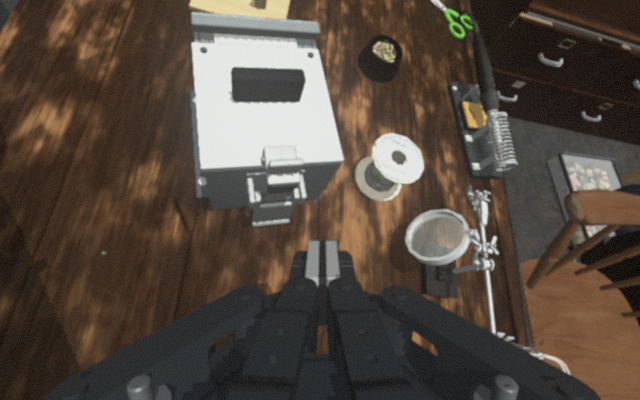

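```bash
python3 - <<'E'
from prof import *
s=dict(np.load('pics/w28.npz')); Q=(cloud(s).reshape(-1,3)-CA[1])@CA[0]; Q=Q[np.isfinite(Q[:,0])]
k=(abs(Q[:,0])<55)&(Q[:,1]>-65)&(Q[:,1]<45)&(abs(Q[:,2]-109)<5); q=Q[k]; A=np.linalg.lstsq(np.c_[q[:,:2],np.ones(len(q))],q[:,2],rcond=None)[0]; print('plate',A.round(4),k.sum())
k=(abs(Q[:,0])<18)&(Q[:,1]>-104)&(Q[:,1]<-92)&(Q[:,2]>16)&(Q[:,2]<58); q=Q[k]; A=np.polyfit(q[:,2],q[:,1],1); print('lever dy/dz',A.round(3),k.sum(),np.percentile(q[:,2],[2,98]))
k=(abs(Q[:,0])<55)&(Q[:,1]>50)&(Q[:,1]<90)&(Q[:,2]>112)&(Q[:,2]<125); print('lip y',np.percentile(Q[k,1],[3,97]))
k=(abs(Q[:,0])<55)&(Q[:,1]>-90)&(Q[:,1]<-60)&(abs(Q[:,2]-109)<3)&(abs(Q[:,0])>25); print('plate edge y',np.percentile(Q[k,1],[.5,1,3]))
E
```

```text
plate [1.400000e-03 3.000000e-04 1.097943e+02] 10139
lever dy/dz [ 1.0000e-03 -9.6922e+01] 432 [16.80207327 57.28443671]
lip y [60.45100147 74.77100726]
plate edge y [-76.52179915 -76.45395607 -76.18690831]
```

```bash
python3 - <<'E'
from h import *
print(np.round(read_ft_force(),1),read_time()); print(hand_in())
E
```

```text
[ 1.   0.  -0.7] 42.6167
the job is handed in; nothing more can be done
None
```

The housing is closed and latched, and I handed the job in at about 42.6 s of the 72 s allowed. `hand_in` gives no verdict, so the results below come from my own camera and force checks.

**What I did**
- I took the cover from the stand by its latch edge and leaned it on the rest. There I let go and took it again by the black bar.
- I hooked the tongue under the lip at 0.43 rad and swung the cover down under control until it touched the rim.
- I released the cover, turned the claw over the ridge by its tab, and pushed the lever down to its stop.

**Last checks**
- **Cover:** the plate's slope measured about 0.001 rad. Its edge sits at case y = -76.3 mm, which puts the tongue end at about 66.7 mm, well under the lip.
- **Lever:** the face measured 0.001 rad from vertical, and it did not move further when pushed with about 30 N.
- **Claw:** it looks hooked over the ridge. The lip itself was hidden in the last view, so its final position is inferred from the crossbar. It was clearly behind the ridge before I closed the lever.
- **Robot and bystanders:** the robot is clear of everything. I saw no bystander moved but did not measure them.

**What disagreed**
- On the first try the claw's lip came down on top of the ridge, because the tab had shifted about 7 mm in the grip; the contact force reached about 13 N. I raised it, moved it about 8 mm further in and lowered it again, and it then dropped behind the ridge.
- One retreat move was refused as unreachable, with no motion, so I took another path.

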